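# Gauge the channel depth of a rail and log it on the toggle box

### The arm

A 7-joint arm with a two-finger parallel gripper is mounted at the origin on the work surface. World frame = base frame: x ahead of the robot, y to its left, z up, the work surface at z = 0. Lengths are in mm, angles in rad, forces in N, time in s.
With the tool pointing down it reaches from about 425 to 950 mm from the base axis. Payload 4.7 kg.
Tool frame: the origin (TCP) lies at the very end of the fingers, on their centre line; the grasp point (between the pads) lies 19 mm behind it; x points along the fingers, y is the direction in which the jaws open and shut, and the axes are right-handed (so a half turn about x gives the same grasp; the last joint's range is limited). The gripper opens to 85 mm and grips with 20 to 120 N. Pads are 22 mm wide; open, the fingers measure 114 mm over their backs; the gripper's body (76 mm by 85 mm) begins 54 mm behind the grasp point. The pads swing forward as they close: fully open they stand 13 mm farther back than shut.
Start: joints at [-1.376, 0.469, -0.049, 1.532, 0.024, 1.141, -0.082], TCP at [149.764, 658.194, 231.335] pointing down, gripper open.
Joint ranges: [-2.59, 2.59], [-0.33, 1.99], [-1.39, 1.29], [0.1, 2.45], [-1.04, 4.18], [0.21, 1.99], [-2.66, 2.66]. Speed limits (rad/s): [2.57, 2.57, 3.14, 3.14, 3.14, 3.14, 3.14].

### API

Orientations are given as a unit quaternion [x, y, z, w].
In Python, from rig import state, viewer, close_job, nets gives the robot as it stands.
- The arm moves only by the tool carry_out, never from a script. Its argument "moves" is a list of rows, each an object with "fingers": the finger opening in m, from 0 to 0.0854; "translation": the shift along the tool's x, y, z in m, a list of three; "turn": the turn about the tool's x in degrees. In form: [{"fingers": fingers, "translation": [tx, ty, tz], "turn": turn}, ...]. A call has 1 to 12 rows; each row shifts and turns the commanded pose from where the row before left it, along the tool's axes as they then stand; what a row does not reach is not made up. A row lasts 1/12 s, in which the tool goes at most 41.7 mm and 7.16 degrees, less where a joint would pass 70% of its speed; a pose out of reach is approached as far as the arm can. A call is refused whole if a number of a shift passes 0.0417 or a number of a turn 7.16, either way. A call with a gripper value outside its range is refused whole. The fingers move at their own pace and stop on an object; "force" is the grip in N (left out, the last holds). Time passes only in rows, so rows that do not move let the fingers close. It gives the time, the measured TCP pose, the force and the opening at its end, in the units of the state.
- state(): the state, without advancing time (a new reading comes with each control period).
- viewer.grab_frame(name): name is "scene" or "side" or "wrist"; returns the picture (420x560x3 uint8, red, green, blue); there is no depth.
- viewer.camera_info(name): a dict with "camera_matrix" (3x3 intrinsics, pixels), "extrinsics" (4x4, takes a point from camera to world coordinates); the wrist camera has in their place "hand_eye" (4x4, takes a point from camera to tool coordinates, whose origin is the TCP and whose axes are the tool frame's). Camera axes: x right, y down, z forward; pixel columns grow to the right and rows downward; lengths in mm; the calibration is good to about 2 mm. A picture is of the moment at which its call begins: read the wrist's pose just before it. camera_info takes no time and is no camera call.
- close_job(): hands the job in, once; it reports no verdict.
Trained networks look in the newest picture that a camera, given by its name, has taken for a name from the list of things; names that differ only in an ending like _2 or _b are one class to them, and where a whole thing is asked for, a point or a joint stands for the part that bears it (a point fixed in the world has none). Each returns a list of dicts, best first, with "p" (0 to 1); they miss things now and then, are a little off and sometimes report something else, mostly with a low value. They report only what shows in the picture. A call takes as long as a camera call.
- nets.find_in(thing, camera): "uv" ([column, row] in pixels, amid what is visible of it).
The state is a dict: "t": time; "q": joint angles; "joint_velocities": joint speeds; "joint_efforts": joint torques, N m; "eef_pos": TCP position; "tool_rot": TCP orientation; "wrist_force": force on the tool from outside, world axes, zero at the start; "wrist_torque": the same for the moment, N m; "gripper_width": finger opening in mm.
Only numpy, scipy, OpenCV 4.12 (cv2) and the standard library are available. Lean on these libraries where they do the work, as an engineer would, in place of code of your own. Each camera call takes 0.05 s, during which the arm holds its last target. There are 200 camera calls.

### The job

Stand the depth gauge, now lying on the bench, upright in the hole of its stand, let go, and take it again. With it, press the sprung probe gently into the channel beside the bolted flange of the aluminium rail until the base sits flat on the rail, hold it there a good half second to read the depth, then put the gauge back upright in its stand and let go; its pointer keeps the furthest push, so do not push the probe in anywhere else. Log the reading by throwing fully over only the toggle that stands for it (counted from the lamp end: 0-6, 6-12, 12-18, 18-24, 24-30 mm), leaving the other toggles and the things lying about alone.

Things in the scene. Friction and masses are not known exactly. Their poses are not given: they have to be found in the camera images.
- gauge: steel inverted-T depth gauge, 0.2-0.35 kg: flat base 24 x 64 x 8 mm, square barrel 24 x 24 mm rising 80 mm from its middle (88 mm in all), sprung probe pin out of the underside. Origin: centre of the base's underside. z up the barrel, y along the base's 64 mm, x out of the barrel face with the white scale. It starts lying on its -x side, scale up, probe pointing ahead and left
- plunger (a joint): travel of the 6 mm probe pin into the gauge, m: 0 = fully out, pin standing 30 mm out of the base; 0.030 = tip flush with it. Spring 4 N at 0 rising to 10 N at 0.030. With base flat on the rail and tip on the channel floor, channel depth = 0.030 minus this
- pointer (a joint): held reading, m: the greatest plunger travel so far (0 at the start); depth = 0.030 minus this. The dark pointer bar across the white scale shows it: its height above the base's underside is 15 mm plus this. The pin pushes it up by friction (1 N) and it stays when the pin springs out again; nothing sets it back
- probe_tip (a point): the end of the probe pin, on the barrel's axis
- stand: fixed grey plastic block 80 x 80 x 50 mm tall with one square hole 21 x 21 mm, 42 mm deep, in the middle of its top; the gauge stands on it with the probe hanging in the hole, the base flat on the top, at any yaw. Origin: centre of its underside
- rail: fixed aluminium rail 130 mm long (x), main body 98 mm wide (y), 40 mm tall, with three channels along x, 14 mm wide, 6 to 24 mm deep (black floors, depths differ and vary), centred at y = -28, 0, +28 mm, 14 mm walls between and outside. A low flange with three bolt heads (11 mm high) runs along its +y side, y = 49 to 71 mm. Origin: centre of the main body's underside
- channel (a point): middle of the mouth of the channel to be measured, the one next to the bolted flange, at the height of the rail's top (40 mm)
- bank: fixed grey switch box 190 (own x) x 70 (own y) x 50 mm tall with a row of five toggles along x on its top, 28 mm apart, pivots at x = -44, -16, 12, 40, 68 mm, y = 0, z = 50 mm. A round lamp, 24 mm across and 18 mm high, sits at x = -80 mm, the end nearer the robot. Origin: centre of its underside
- toggle1 (a joint): toggle 1 counted from the lamp end, for depths 0 to 6 mm, angle in rad: 0 = off (lever leaning 0.35 rad to the box's -y side), 0.70 = fully on (leaning as far to +y); it stays where it is left, about 1 N at the tip moves it
- toggle1_tip (a point): tip of toggle 1's steel lever, 38 mm from its pivot; lever 7 to 9 mm thick
- toggle2 (a joint): toggle 2 counted from the lamp end, for depths 6 to 12 mm, angle in rad: 0 = off (lever leaning 0.35 rad to the box's -y side), 0.70 = fully on (leaning as far to +y); it stays where it is left, about 1 N at the tip moves it
- toggle2_tip (a point): tip of toggle 2's steel lever, 38 mm from its pivot; lever 7 to 9 mm thick
- toggle3 (a joint): toggle 3 counted from the lamp end, for depths 12 to 18 mm, angle in rad: 0 = off (lever leaning 0.35 rad to the box's -y side), 0.70 = fully on (leaning as far to +y); it stays where it is left, about 1 N at the tip moves it
- toggle3_tip (a point): tip of toggle 3's steel lever, 38 mm from its pivot; lever 7 to 9 mm thick
- toggle4 (a joint): toggle 4 counted from the lamp end, for depths 18 to 24 mm, angle in rad: 0 = off (lever leaning 0.35 rad to the box's -y side), 0.70 = fully on (leaning as far to +y); it stays where it is left, about 1 N at the tip moves it
- toggle4_tip (a point): tip of toggle 4's steel lever, 38 mm from its pivot; lever 7 to 9 mm thick
- toggle5 (a joint): toggle 5 counted from the lamp end, for depths 24 to 30 mm, angle in rad: 0 = off (lever leaning 0.35 rad to the box's -y side), 0.70 = fully on (leaning as far to +y); it stays where it is left, about 1 N at the tip moves it
- toggle5_tip (a point): tip of toggle 5's steel lever, 38 mm from its pivot; lever 7 to 9 mm thick
- screwdriver: screwdriver lying on the bench, not to be disturbed
- clip: black trim clip, 40 x 30 x 24 mm, not to be disturbed
- tin: small tin, 60 mm across, 70 mm tall, not to be disturbed

How it is judged:
By the outcome, as a careful person would: the job done as asked, in the order asked, and still so for the second after the job is handed in, with the robot touching nothing.
It also fails if it takes over 64 s, if anything falls off the work surface, if the arm or the gripper's body presses on something with over 40 N, if the wrist force passes 120 N, or if a joint passes its speed limit or range.

## Working session

There is one attempt and no reset: what is moved stays moved. The work goes in short steps, Python scripts to look and compute and a tool call to move; the robot and the scene stay as the last step left them, time stands still between calls to the robot, and variables do not carry over. Pictures are saved under pics/ and viewed, about 8 in all and at most 12, crops included, and the job is handed in when it is done.

Besides the shell and the picture viewer there is one more tool, called after "Request:" as name([rows], argument=value, ...), one row to a line, values as JSON. carry_out: Moves the arm, as the interface text tells. Its arguments: {"type":"object","properties":{"moves":{"type":"array","items":{"type":"object","properties":{"fingers":{"type":"number"},"translation":{"type":"array","items":{"type":"number"}},"turn":{"type":"number"}}}},"force":{"type":"number"}},"required":["moves"]}

```bash
ls; mkdir -p pics
cat > h.py <<'E'
import numpy as np, cv2
from rig import state, viewer, close_job, nets
from scipy.spatial.transform import Rotation as R
def cam(n, s=None):
    i=viewer.camera_info(n); K=np.array(i["camera_matrix"])
    if "extrinsics" in i: T=np.array(i["extrinsics"])
    else:
        s=s or state(); W=np.eye(4); W[:3,:3]=R.from_quat(s["tool_rot"]).as_matrix(); W[:3,3]=s["eef_pos"]
        T=W@np.array(i["hand_eye"])
    return K,T
def ray(n,uv,s=None):
    K,T=cam(n,s); d=T[:3,:3]@np.linalg.solve(K,[uv[0],uv[1],1.]); return T[:3,3],d/np.linalg.norm(d)
def onz(n,uv,z,s=None):
    o,d=ray(n,uv,s); return o+d*(z-o[2])/d[2]
def proj(n,P,s=None):
    K,T=cam(n,s); P=np.atleast_2d(P); p=(P-T[:3,3])@T[:3,:3]; p=p@K.T; return p[:,:2]/p[:,2:]
def tri(*obs):
    A=np.zeros((3,3));b=np.zeros(3)
    for n,uv in obs:
        o,d=ray(n,uv); M=np.eye(3)-np.outer(d,d); A+=M;b+=M@o
    return np.linalg.solve(A,b)
def snap(n,f):
    im=viewer.grab_frame(n); cv2.imwrite("pics/"+f,im[:,:,::-1]); return im
E
python3 - <<'E'
from h import *
s=state();print(s["eef_pos"],s["tool_rot"],R.from_quat(s["tool_rot"]).as_matrix().round(2),s["wrist_force"],s["t"])
a=snap("scene","a0.png");b=snap("side","b0.png")
for c in ("scene","side"):
    K,T=cam(c);print(c,K[0,0],T[:3,3].round(),T[:3,2].round(2))
    for n in ["gauge","probe_tip","stand","rail","bank","toggle1_tip","toggle5_tip","screwdriver","clip","tin"]:
        print(n,[(np.round(r["uv"]).tolist(),round(r["p"],2)) for r in nets.find_in(n,c)[:3]])
print(viewer.camera_info("wrist"))
E
```

```text
pics
[149.66042268 657.59682935 230.23143621] [ 0.0782495   0.70273873 -0.07964733  0.7026319 ] [[-0.    0.22  0.98]
 [-0.    0.98 -0.22]
 [-1.   -0.    0.  ]] [ 0.24941855 -0.78672041 -0.49748618] 0.0
scene 524.3807106042088 [1219.  311.  909.] [-0.57 -0.29 -0.77]
gauge [([171.0, 144.0], 0.83), ([252.0, 162.0], 0.38)]
probe_tip []
stand [([253.0, 162.0], 0.6)]
rail [([323.0, 200.0], 0.64)]
bank [([434.0, 247.0], 0.9)]
toggle1_tip [([446.0, 215.0], 0.59)]
toggle5_tip [([422.0, 251.0], 0.56)]
screwdriver [([145.0, 254.0], 0.83)]
clip [([240.0, 279.0], 0.58)]
tin [([323.0, 296.0], 0.57)]
side 463.1555223628469 [ 118. -589.  759.] [ 0.49  0.59 -0.64]
gauge [([369.0, 383.0], 0.91)]
probe_tip []
stand [([267.0, 320.0], 0.62)]
rail [([221.0, 268.0], 0.83)]
bank [([165.0, 207.0], 0.74)]
toggle1_tip []
toggle5_tip [([222.0, 269.0], 0.75)]
screwdriver [([400.0, 257.0], 0.6)]
clip [([326.0, 226.0], 0.73)]
tin [([269.0, 192.0], 0.68), ([267.0, 316.0], 0.19)]
{'camera_matrix': array([[326.54610679,   0.        , 282.56368623],
       [  0.        , 326.54610679, 211.26978391],
       [  0.        ,   0.        ,   1.        ]]), 'hand_eye': array([[ 7.35858329e-06, -3.23864231e-01,  9.46103567e-01,
        -1.41698765e+02],
       [ 9.99999803e-01,  5.96902938e-04,  1.96550289e-04,
        -1.44248581e+00],
       [-6.28387607e-04,  9.46103379e-01,  3.23864172e-01,
        -8.40269476e+01],
       [ 0.00000000e+00,  0.00000000e+00,  0.00000000e+00,
         1.00000000e+00]])}
```

```bash
python3 -c "
import cv2,numpy as np
a=cv2.imread('pics/a0.png');cv2.imwrite('pics/a1.png',cv2.resize(a,(800,600),interpolation=cv2.INTER_CUBIC))
a=cv2.imread('pics/b0.png');cv2.imwrite('pics/b1.png',cv2.resize(a,(800,600),interpolation=cv2.INTER_CUBIC))"
```

```text
(no output)
```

View pics/a1.png

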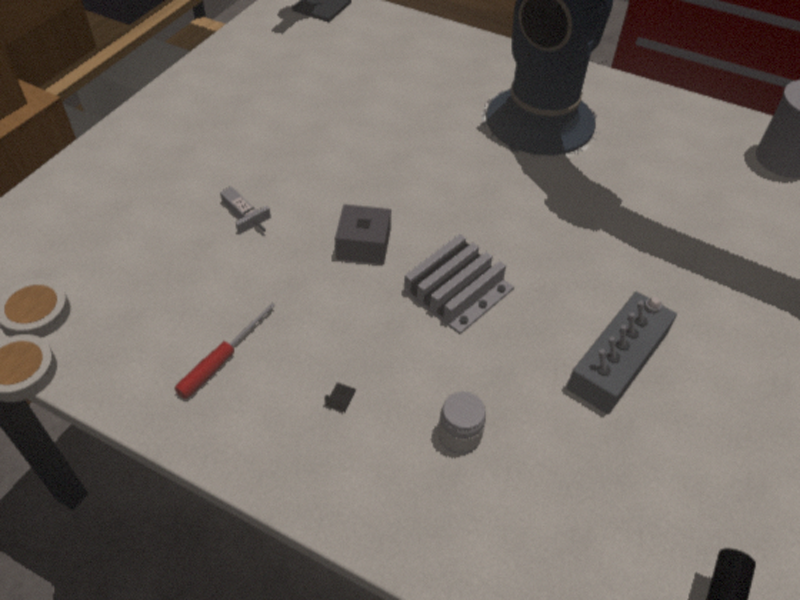

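View pics/b1.png

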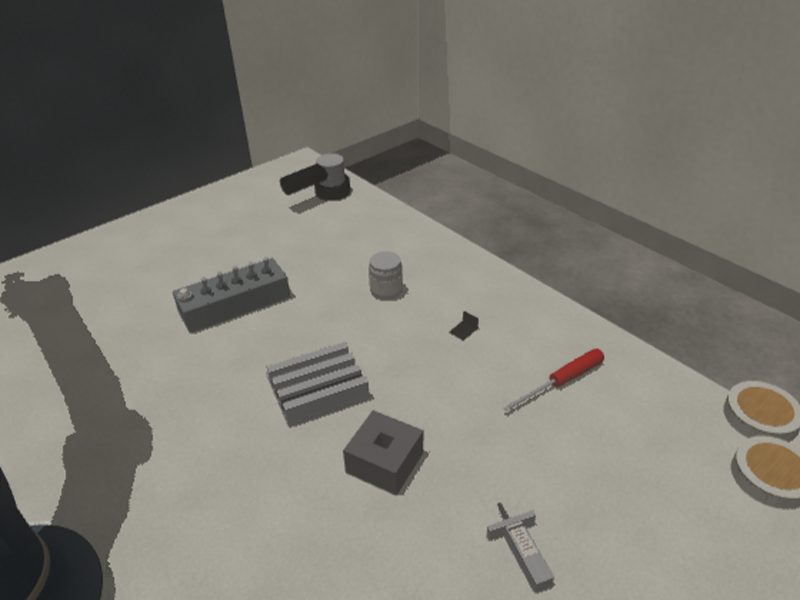

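The scene view shows the gauge at (245,207), the stand at (364,232), the rail at (458,283) with its flange on the lower right, and the bank at (622,350) with the lamp at its top-right end. The side view agrees. Next I'll turn these into positions.

Run:
```python
from h import *
k=560/800
def S(u,v,z): return onz("scene",(u*k,v*k),z).round(0)
def D(u,v,z): return onz("side",(u*k,v*k),z).round(0)
print("gauge barrel top end", S(229,190,24),D(544,588,12), "base mid",S(253,219,20),D(512,524,20),"tip",S(265,230,12),D(501,505,12))
print("stand hole",S(364,224,50),D(383,440,50), "corners S",S(345,206,50),S(391,209,50),S(386,243,50),S(338,238,50),"D",D(344,458,50),D(375,412,50),D(423,431,50),D(400,472,50))
print("bank top corners S",S(637,292,50),S(676,318,50),S(611,390,50),S(570,368,50),"D",D(174,292,50),D(280,259,50),D(290,284,50),D(188,317,50))
print("lamp",S(653,303,68),D(184,294,68))
print("bolts",S(463,320,8),S(484,304,8),S(502,289,8))
print("rail corners S", S(463,237,40),S(405,277,40),"D",D(267,368,40),D(346,345,40),D(368,380,40),D(285,409,40))
print("tin",S(463,408,70), "sd",S(180,390,10),S(272,307,5),"clip",S(342,395,12))
```

```text
gauge barrel top end [ 489. -390.   24.] [ 484. -402.   12.] base mid [ 525. -316.   20.] [ 515. -324.   20.] tip [ 530. -289.   12.] [ 530. -293.   12.]
stand hole [ 470. -132.   50.] [ 465. -134.   50.] corners S [ 448. -180.   50.] [ 417. -110.   50.] [490. -80.  50.] [ 517. -152.   50.] D [ 408. -123.   50.] [489. -89.  50.] [ 516. -159.   50.] [ 448. -189.   50.]
bank top corners S [394. 300.  50.] [414. 365.  50.] [582. 320.  50.] [575. 259.  50.] D [402. 358.  50.] [593. 316.  50.] [565. 240.  50.] [388. 280.  50.]
lamp [420. 327.  68.] [405. 318.  68.]
bolts [539.  82.   8.] [494.  97.   8.] [452. 110.   8.]
rail corners S [408.  18.  40.] [530. -24.  40.] D [426.  99.  40.] [548.  58.  40.] [526. -26.  40.] [401.  10.  40.]
tin [718. 159.  70.] sd [ 849. -213.   10.] [ 658. -188.    5.] clip [747.  -9.  12.]
```

Request:
carry_out([
  {"translation": [0, -0.0257, 0.0217]},
  {"translation": [0, -0.0257, 0.0217]},
  {"translation": [0, -0.0257, 0.0217]},
  {"translation": [0, -0.0257, 0.0217]},
  {"translation": [0, -0.0257, 0.0217]},
  {"translation": [0, -0.0257, 0.0217]},
  {"translation": [0, -0.0257, 0.0217]},
  {"translation": [0, -0.0257, 0.0217]},
  {"translation": [0, -0.0257, 0.0217]},
])

```text
$.moves[0]: bad value
```

Request:
carry_out([
  {"translation": [0, -0.0257, 0.0217]},
  {"translation": [0, -0.0257, 0.0217]},
  {"translation": [0, -0.0257, 0.0217]},
  {"translation": [0, -0.0257, 0.0217]},
  {"translation": [0, -0.0257, 0.0217]},
  {"translation": [0, -0.0257, 0.0217]},
  {"translation": [0, -0.0257, 0.0217]},
  {"translation": [0, -0.0257, 0.0217]},
  {"translation": [0, -0.0257, 0.0217]},
  {},
])

```text
$.moves[0]: bad value
```

Run:
```python
from h import *
import json
s=state();print(s["t"],s["eef_pos"],s["q"],s["wrist_force"])
im=snap("wrist","w0.png")
cv2.imwrite("pics/w0b.png",cv2.resize(im[:,:,::-1],(800,600),interpolation=cv2.INTER_CUBIC))
json.dump({k:np.array(s[k]).tolist() for k in ("eef_pos","tool_rot")},open("s0.json","w"))
```

```text
1.1 [149.7665981  658.20053429 231.35637574] [-1.37591086  0.46858263 -0.04858903  1.53247682  0.02410779  1.1410165
 -0.08227867] [-0.4050262   1.02050593  0.26611995]
```

View pics/w0b.png

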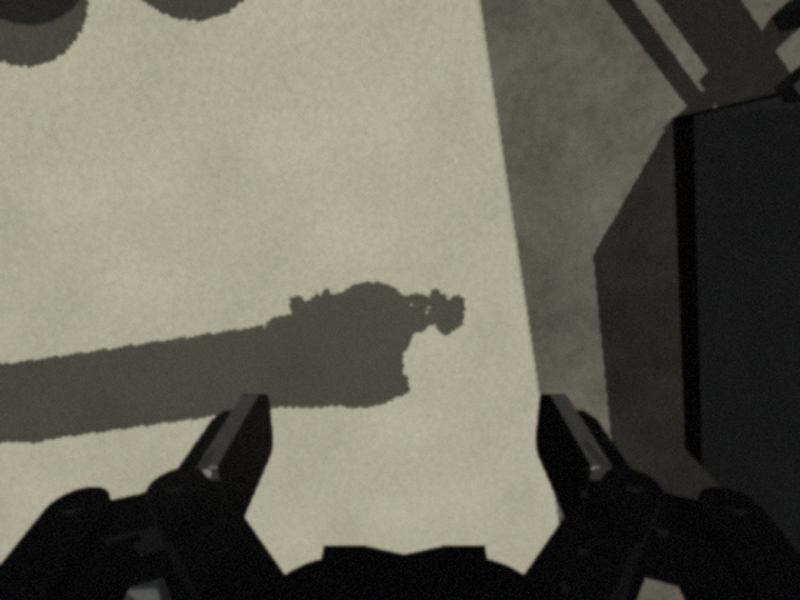

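The wrist view shows only bare bench and the arm's shadow. The move was refused because every row needs all three fields, so I'm resending it.

Request:
carry_out([
  {"fingers": 0.0854, "translation": [0, -0.0256, 0.0252], "turn": 0},
  {"fingers": 0.0854, "translation": [0, -0.0256, 0.0252], "turn": 0},
  {"fingers": 0.0854, "translation": [0, -0.0256, 0.0252], "turn": 0},
  {"fingers": 0.0854, "translation": [0, -0.0256, 0.0252], "turn": 0},
  {"fingers": 0.0854, "translation": [0, -0.0256, 0.0252], "turn": 0},
  {"fingers": 0.0854, "translation": [0, -0.0256, 0.0252], "turn": 0},
  {"fingers": 0.0854, "translation": [0, -0.0256, 0.0252], "turn": 0},
  {"fingers": 0.0854, "translation": [0, -0.0256, 0.0252], "turn": 0},
  {"fingers": 0.0854, "translation": [0, -0.0256, 0.0252], "turn": 0},
])

```text
t: 1.9
eef_pos: [320.5, 381.6, 231.6]
tool_rot: [0.079, 0.703, -0.079, 0.703]
wrist_force: [0.7, -0.8, 0.3]
gripper_width: 85.3
```

Request:
carry_out([
  {"fingers": 0.0854, "translation": [0, -0.0256, 0.0252], "turn": 0},
  {"fingers": 0.0854, "translation": [0, -0.0256, 0.0252], "turn": 0},
  {"fingers": 0.0854, "translation": [0, -0.0256, 0.0252], "turn": 0},
  {"fingers": 0.0854, "translation": [0, -0.0256, 0.0252], "turn": 0},
  {"fingers": 0.0854, "translation": [0, -0.0256, 0.0252], "turn": 0},
  {"fingers": 0.0854, "translation": [0, -0.0256, 0.0252], "turn": 0},
  {"fingers": 0.0854, "translation": [0, -0.0256, 0.0252], "turn": 0},
  {"fingers": 0.0854, "translation": [0, -0.0256, 0.0252], "turn": 0},
  {"fingers": 0.0854, "translation": [0, -0.0256, 0.0252], "turn": 0},
  {"fingers": 0.0854, "translation": [0, 0, 0], "turn": 0},
])

```text
t: 2.73
eef_pos: [493.2, 100.8, 232.0]
tool_rot: [0.082, 0.701, -0.084, 0.704]
wrist_force: [0.5, -0.6, 0.9]
gripper_width: 85.2
```

```bash
cat >> h.py <<'E'
import json
def wsnap(f):
    s=state(); s={k:np.array(s[k]).tolist() for k in ("t","eef_pos","tool_rot","wrist_force","q","gripper_width")}
    im=snap("wrist",f); json.dump(s,open("pics/"+f[:-4]+".json","w"))
    cv2.imwrite("pics/"+f[:-4]+"b.png",cv2.resize(im[:,:,::-1],(800,600),interpolation=cv2.INTER_CUBIC))
    print(round(s["t"],2),np.round(s["eef_pos"],1),np.round(s["q"],2),np.round(s["wrist_force"],1),s["gripper_width"]); return s,im
def ld(f): return json.load(open("pics/"+f+".json"))
E
python3 -c "
from h import *
s,im=wsnap('w1.png')"
```

```text
2.73 [493.2 100.8 232. ] [-0.55  0.18  0.3   1.95 -0.06  1.01  1.12] [ 0.5 -0.6  0.9] 85.22367336292537
```

View pics/w1b.png

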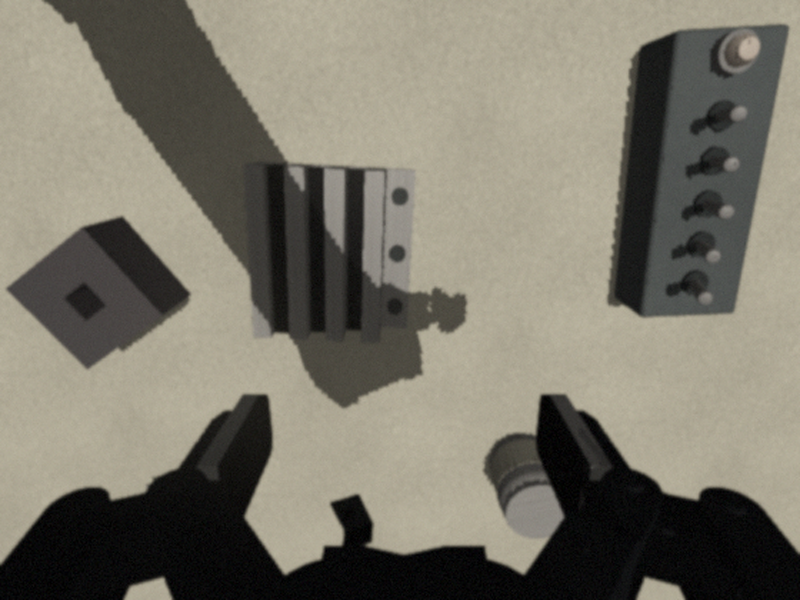

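The wrist view shows the rail's target channel as the black strip at u≈354, v 167–335. The stand hole is at (84,300), the lamp at (740,50), and the toggle tips run from (738,113) to (705,297).

Run:
```python
from h import *
s=ld("w1");k=.7
P=lambda u,v,z: onz("wrist",((u+.5)*k-.5,(v+.5)*k-.5),z,s)
a,b=P(354.5,167,40),P(355,335,40);print("chan",a.round(1),b.round(1),((a+b)/2).round(1),np.linalg.norm(a-b),np.degrees(np.arctan2(*(b-a)[1::-1])))
c,d=P(247,163,40),P(258,335,40); print("rail L edge",c.round(1),d.round(1)); c,d=P(385,167,40),P(382,338,40);print("rail R edge",c.round(1),d.round(1))
print("bolts",[P(u,v,11).round(1) for u,v in((400,196),(397,253),(394,306))])
print("hole",P(84.5,300,50).round(1),"stand corners",[P(u,v,50).round(0) for u,v in((8,289),(83,229),(163,310),(88,367))], np.mean([P(u,v,50) for u,v in((8,289),(83,229),(163,310),(88,367))],0).round(1))
print("bank",[P(u,v,50).round(1) for u,v in((678,31),(787,25),(735,311),(643,317))])
print("lamp",P(744,47,68).round(1))
for u,v in((738,113),(732,163),(726,211),(713,255),(705,297)): print("tip",P(u,v,50+38*np.cos(.35)).round(1))
# gray profile across rail mid
im=cv2.imread("pics/w1.png",0).astype(int)
for v in(130,220,): print(v,im[v,170:290].tolist())
```

```text
chan [419.5  81.6  40. ] [540.5  48.7  40. ] [480.   65.1  40. ] 125.38314549185404 -15.244160706190074
rail L edge [399.8  10.6  40. ] [523.  -24.6  40. ]
rail R edge [424.4 102.   40. ] [547.8  68.4  40. ]
bolts [array([448.8, 106.4,  11. ]), array([491.4,  93.7,  11. ]), array([534.2,  80.7,  11. ])]
hole [ 463.7 -134.9   50. ] stand corners [array([ 443., -185.,   50.]), array([ 415., -112.,   50.]), array([484., -82.,  50.]), array([ 515., -157.,   50.])] [ 464.4 -134.2   50. ]
bank [array([388.1, 296. ,  50. ]), array([400.2, 360.4,  50. ]), array([582.9, 328.5,  50. ]), array([572. , 262.3,  50. ])]
lamp [406.6 323.   68. ]
tip [440.5 307.9  85.7]
tip [467.9 304.3  85.7]
tip [495.9 300.5  85.7]
tip [522.1 292.2  85.7]
tip [549.4 286.6  85.7]
130 [69, 63, 59, 59, 57, 57, 59, 61, 59, 60, 58, 61, 61, 58, 56, 50, 42, 30, 25, 19, 20, 18, 18, 15, 19, 21, 21, 23, 32, 52, 57, 59, 60, 59, 57, 58, 58, 59, 70, 103, 129, 137, 122, 84, 55, 43, 32, 29, 29, 32, 34, 27, 31, 30, 28, 41, 84, 131, 145, 146, 146, 146, 143, 149, 147, 147, 148, 146, 152, 147, 133, 91, 64, 42, 37, 31, 35, 32, 34, 34, 38, 36, 35, 44, 85, 131, 145, 148, 149, 151, 145, 147, 149, 148, 151, 149, 151, 148, 132, 108, 112, 137, 149, 153, 152, 151, 145, 142, 134, 133, 136, 137, 141, 143, 144, 146, 147, 153, 151, 152]
220 [167, 169, 165, 165, 163, 158, 151, 144, 139, 136, 133, 128, 122, 113, 84, 66, 60, 59, 58, 49, 40, 37, 28, 24, 21, 24, 23, 22, 19, 25, 25, 35, 51, 59, 60, 61, 59, 57, 57, 58, 57, 58, 61, 56, 53, 45, 41, 27, 25, 20, 16, 16, 14, 18, 18, 20, 27, 36, 52, 60, 60, 56, 57, 52, 57, 59, 56, 55, 57, 54, 46, 43, 32, 22, 12, 21, 17, 22, 16, 16, 16, 19, 24, 42, 56, 58, 60, 57, 56, 58, 55, 56, 57, 58, 58, 57, 58, 55, 55, 57, 60, 59, 58, 51, 52, 50, 47, 43, 49, 53, 60, 59, 61, 59, 62, 67, 69, 71, 73, 70]
```

Request:
carry_out([
  {"fingers": 0.0854, "translation": [0, -0.034, 0.008], "turn": 0},
  {"fingers": 0.0854, "translation": [0, -0.034, 0.008], "turn": 0},
  {"fingers": 0.0854, "translation": [0, -0.034, 0.008], "turn": 0},
  {"fingers": 0.0854, "translation": [0, -0.034, 0.008], "turn": 0},
  {"fingers": 0.0854, "translation": [0, -0.034, 0.008], "turn": 0},
  {"fingers": 0.0854, "translation": [0, -0.034, 0.008], "turn": 0},
  {"fingers": 0.0854, "translation": [0, -0.034, 0.008], "turn": 0},
  {"fingers": 0.0854, "translation": [0, -0.034, 0.008], "turn": 0},
  {"fingers": 0.0854, "translation": [0, -0.034, 0.008], "turn": 0},
  {"fingers": 0.0854, "translation": [0, -0.034, 0.008], "turn": 0},
  {"fingers": 0.0854, "translation": [0, -0.034, 0.008], "turn": 0},
  {"fingers": 0.0854, "translation": [0, -0.034, 0.008], "turn": 0},
])

```text
t: 3.78
eef_pos: [493.4, -310.9, 231.2]
tool_rot: [0.079, 0.703, -0.078, 0.703]
wrist_force: [1.3, 0.0, -0.1]
gripper_width: 85.5
```

Request:
carry_out([
  {"fingers": 0.0854, "translation": [0, -0.034, 0.008], "turn": 0},
  {"fingers": 0.0854, "translation": [0, -0.034, 0.008], "turn": 0},
  {"fingers": 0.0854, "translation": [0.006, 0, 0], "turn": 7.05},
  {"fingers": 0.0854, "translation": [0.006, 0, 0], "turn": 7.05},
  {"fingers": 0.0854, "translation": [0.006, 0, 0], "turn": 7.05},
  {"fingers": 0.0854, "translation": [0.006, 0, 0], "turn": 7.05},
  {"fingers": 0.0854, "translation": [0.006, 0, 0], "turn": 7.05},
  {"fingers": 0.0854, "translation": [0.006, 0, 0], "turn": 7.05},
  {"fingers": 0.0854, "translation": [0.006, 0, 0], "turn": 7.05},
  {"fingers": 0.0854, "translation": [0.006, 0, 0], "turn": 7.05},
  {"fingers": 0.0854, "translation": [0.006, 0, 0], "turn": 7.05},
  {"fingers": 0.0854, "translation": [0.006, 0, 0], "turn": 7.05},
])

```text
t: 4.78
eef_pos: [494.5, -379.0, 170.7]
tool_rot: [0.472, 0.528, -0.471, 0.527]
wrist_force: [-0.1, -0.6, -0.3]
gripper_width: 85.5
```

Request:
carry_out([
  {"fingers": 0.06, "translation": [0.006, 0, 0], "turn": 7.05},
  {"fingers": 0.06, "translation": [0.006, 0, 0], "turn": 7.05},
  {"fingers": 0.06, "translation": [0.006, 0, 0], "turn": 7.05},
  {"fingers": 0.06, "translation": [0.006, 0, 0], "turn": 7.05},
  {"fingers": 0.06, "translation": [0, 0, 0], "turn": 0},
])

```text
t: 5.2
eef_pos: [493.9, -378.4, 145.4]
tool_rot: [-0.584, -0.399, 0.585, -0.397]
wrist_force: [0.1, 0.4, -0.8]
gripper_width: 60.0
```

```bash
python3 -c "
from h import *
s,im=wsnap('w2.png')
print(R.from_quat(s['tool_rot']).as_matrix().round(3))"
```

```text
5.2 [ 493.9 -378.4  145.4] [-0.04  0.62  0.92  1.79 -0.57  1.03  0.72] [ 0.1  0.4 -0.8] 60.03812926330536
[[-0.002  0.93  -0.366]
 [ 0.002 -0.366 -0.93 ]
 [-1.    -0.003 -0.001]]
```

View pics/w2b.png

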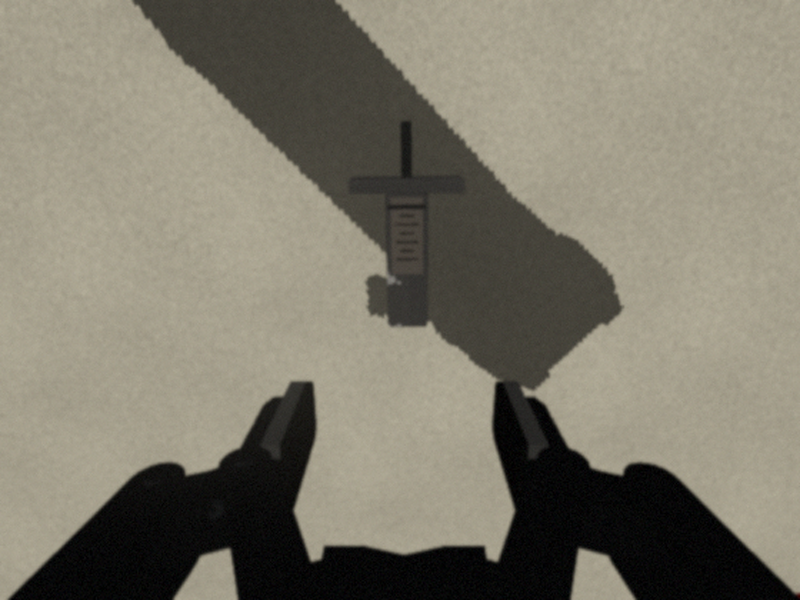

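Run:
```python
from h import *
s=ld("w2");k=.7;M=R.from_quat(s["tool_rot"]).as_matrix()
P=lambda u,v,z: onz("wrist",((u+.5)*k-.5,(v+.5)*k-.5),z,s)
for n,u,v,z in(("end",408,325,24),("base under",407,177,24),("tip",406,122,12),("pointer",407,206,24)):
    p=P(u,v,z);print(n,p.round(1),(M.T@(p-s["eef_pos"])).round(1))
```

```text
end [ 487.4 -400.1   24. ] [121.4   2.3  22.8]
base under [ 518.4 -319.    24. ] [121.5   1.4 -64.1]
tip [ 528.3 -292.2   12. ] [133.5   0.8 -92.6]
pointer [ 512.7 -333.5   24. ] [121.5   1.4 -48.4]
```

The wrist view shows the gauge lined up with the tool: tip at (406,122), base at (407,185), barrel end at (408,325). I'll grip it lightly near the barrel end so that it can swing down.

Request:
carry_out([
  {"fingers": 0.06, "translation": [0.02, 0.002, 0.0145], "turn": 0},
  {"fingers": 0.06, "translation": [0.035, 0, 0], "turn": 0},
  {"fingers": 0.06, "translation": [0.035, 0, 0], "turn": 0},
  {"fingers": 0.06, "translation": [0.03, 0, 0], "turn": 0},
  {"fingers": 0.06, "translation": [0.015, 0, 0], "turn": 0},
  {"fingers": 0.06, "translation": [0.006, 0, 0], "turn": 0},
  {"fingers": 0.01, "translation": [0, 0, 0], "turn": 0},
  {"fingers": 0.01, "translation": [0, 0, 0], "turn": 0},
  {"fingers": 0.01, "translation": [0, 0, 0], "turn": 0},
  {"fingers": 0.01, "translation": [0, 0, 0], "turn": 0},
  {"fingers": 0.01, "translation": [0, 0, 0], "turn": 0},
], force=20)

```text
t: 6.17
eef_pos: [490.7, -396.1, 8.3]
tool_rot: [0.585, 0.397, -0.584, 0.399]
wrist_force: [-1.8, 0.0, 6.7]
gripper_width: 23.9
```

Request:
carry_out([
  {"fingers": 0.01, "translation": [-0.01, 0, 0], "turn": 0},
  {"fingers": 0.01, "translation": [-0.02, 0, 0], "turn": 0},
  {"fingers": 0.01, "translation": [-0.03, 0, 0], "turn": 0},
  {"fingers": 0.01, "translation": [-0.03, 0, 0], "turn": 0},
  {"fingers": 0.01, "translation": [-0.03, 0, 0], "turn": 0},
  {"fingers": 0.01, "translation": [-0.03, 0, 0], "turn": 0},
  {"fingers": 0.01, "translation": [0, 0, 0], "turn": 0},
  {"fingers": 0.01, "translation": [0, 0, 0], "turn": 0},
  {"fingers": 0.01, "translation": [0, 0, 0], "turn": 0},
])

```text
t: 6.92
eef_pos: [489.5, -393.8, 155.4]
tool_rot: [0.585, 0.399, -0.584, 0.397]
wrist_force: [0.3, 0.6, -3.8]
gripper_width: 23.0
```

```bash
python3 -c "
from h import *
s,im=wsnap('w3.png')
a=snap('side','b3.png'); c=proj('side',s['eef_pos'])[0].astype(int); x,y=np.clip(c[0]-100,0,360),np.clip(c[1]-100,0,220)
cr=cv2.resize(a[y:y+200,x:x+200,::-1],(400,400),interpolation=cv2.INTER_CUBIC)
w=cv2.resize(im[100:,130:430,::-1],(375,400))
cv2.imwrite('pics/c3.png',np.hstack([cr,w]))"
```

```text
6.92 [ 489.5 -393.8  155.4] [-0.01  0.62  0.92  1.77 -0.56  1.05  0.74] [ 0.3  0.6 -3.8] 22.985088974653173
```

View pics/c3.png

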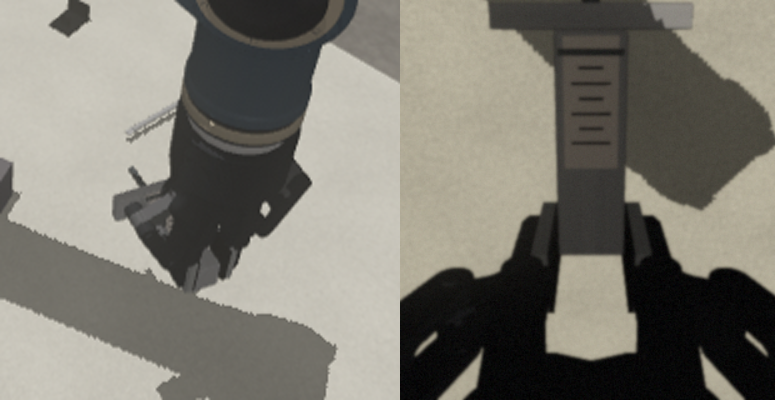

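The crops show the gauge held but still nearly horizontal, with the base at the top and the scale facing the camera; the pads' friction stops it swinging. I'll shake it vertically so it ratchets down, and track the base band in the wrist image.

Request:
carry_out([
  {"fingers": 0.01, "translation": [-0.04, 0, 0], "turn": 0},
  {"fingers": 0.01, "translation": [0.04, 0, 0], "turn": 0},
  {"fingers": 0.01, "translation": [-0.04, 0, 0], "turn": 0},
  {"fingers": 0.01, "translation": [0.04, 0, 0], "turn": 0},
  {"fingers": 0.01, "translation": [-0.04, 0, 0], "turn": 0},
  {"fingers": 0.01, "translation": [0.04, 0, 0], "turn": 0},
  {"fingers": 0.01, "translation": [-0.04, 0, 0], "turn": 0},
  {"fingers": 0.01, "translation": [0, 0, 0], "turn": 0},
])

```text
t: 7.68
eef_pos: [490.0, -395.3, 195.5]
tool_rot: [-0.583, -0.398, 0.586, -0.397]
wrist_force: [0.8, -3.7, -1.0]
gripper_width: 23.1
```

```bash
cat >> h.py <<'E'
def band(im):
    g=im.mean(2)
    for u in (215,340): print(u,g[60:260:4,u].astype(int).tolist())
    print(282,g[60:360:4,282].astype(int).tolist())
E
python3 -c "
from h import *
band(cv2.imread('pics/w3.png'))
s,im=wsnap('w4.png');band(im)"
```

```text
215 [72, 66, 69, 70, 71, 69, 66, 70, 69, 76, 71, 60, 58, 57, 56, 59, 131, 160, 162, 167, 162, 169, 165, 163, 165, 162, 167, 167, 158, 171, 167, 162, 167, 165, 165, 162, 166, 161, 162, 165, 165, 167, 165, 166, 168, 175, 171, 167, 175, 172]
340 [170, 166, 166, 169, 170, 165, 173, 170, 169, 165, 160, 134, 136, 136, 117, 77, 65, 73, 73, 69, 68, 68, 70, 70, 67, 70, 68, 66, 69, 68, 70, 62, 67, 69, 68, 70, 68, 69, 72, 68, 70, 68, 69, 69, 67, 69, 69, 69, 68, 111]
282 [31, 28, 31, 28, 30, 28, 30, 28, 25, 28, 32, 57, 55, 57, 54, 57, 55, 67, 73, 76, 34, 50, 72, 62, 66, 75, 71, 59, 75, 71, 53, 74, 71, 52, 74, 72, 59, 73, 64, 64, 76, 73, 76, 75, 56, 57, 55, 56, 52, 58, 53, 55, 56, 53, 57, 55, 52, 51, 52, 52, 55, 123, 169, 166, 166, 164, 167, 165, 161, 164, 163, 166, 165, 165, 161]
7.68 [ 490.  -395.3  195.5] [-0.04  0.58  0.96  1.72 -0.52  1.12  0.71] [ 0.8 -3.7 -1. ] 23.074281907813216
215 [65, 68, 70, 66, 68, 68, 70, 67, 70, 67, 69, 74, 73, 152, 159, 163, 162, 162, 159, 158, 165, 163, 164, 163, 162, 163, 157, 161, 159, 157, 157, 159, 152, 156, 159, 156, 170, 162, 162, 164, 164, 165, 164, 167, 160, 163, 164, 162, 161, 165]
340 [159, 162, 163, 165, 164, 162, 167, 163, 159, 163, 163, 160, 156, 160, 140, 67, 68, 67, 68, 73, 69, 67, 69, 70, 67, 68, 69, 66, 67, 65, 65, 65, 71, 65, 69, 67, 63, 68, 66, 68, 69, 64, 66, 62, 67, 127, 162, 163, 159, 161]
282 [86, 64, 67, 68, 66, 64, 71, 68, 67, 68, 68, 68, 66, 66, 63, 65, 65, 67, 70, 63, 68, 62, 67, 66, 66, 69, 66, 67, 67, 65, 27, 32, 42, 47, 27, 55, 60, 59, 49, 45, 52, 65, 54, 61, 62, 47, 48, 48, 47, 48, 46, 44, 42, 47, 46, 51, 54, 47, 46, 45, 49, 51, 46, 48, 149, 161, 163, 160, 159, 161, 160, 166, 165, 167, 163]
```

Request:
carry_out([
  {"fingers": 0.01, "translation": [0.04, 0, 0], "turn": 0},
  {"fingers": 0.01, "translation": [-0.04, 0, 0], "turn": 0},
  {"fingers": 0.01, "translation": [0.04, 0, 0], "turn": 0},
  {"fingers": 0.01, "translation": [-0.04, 0, 0], "turn": 0},
  {"fingers": 0.01, "translation": [0.04, 0, 0], "turn": 0},
  {"fingers": 0.01, "translation": [-0.04, 0, 0], "turn": 0},
  {"fingers": 0.01, "translation": [0.04, 0, 0], "turn": 0},
  {"fingers": 0.01, "translation": [-0.04, 0, 0], "turn": 0},
  {"fingers": 0.01, "translation": [0, 0, 0], "turn": 0},
])

```text
t: 8.48
eef_pos: [490.3, -395.4, 196.4]
tool_rot: [-0.584, -0.398, 0.585, -0.398]
wrist_force: [1.8, -1.4, -1.7]
gripper_width: 22.5
```

```bash
python3 -c "
from h import *
s,im=wsnap('w5.png');band(im)
a=snap('scene','a5.png'); c=proj('scene',s['eef_pos'])[0].astype(int); x,y=np.clip(c[0]-80,0,400),np.clip(c[1]-80,0,260)
cr=cv2.resize(a[y:y+160,x:x+160,::-1],(400,400),interpolation=cv2.INTER_CUBIC)
w=cv2.resize(im[100:,130:430,::-1],(375,400))
cv2.imwrite('pics/c5.png',np.hstack([cr,w]))"
```

```text
8.48 [ 490.3 -395.4  196.4] [-0.04  0.58  0.96  1.72 -0.52  1.12  0.71] [ 1.8 -1.4 -1.7] 22.48657734131859
215 [64, 64, 67, 68, 67, 65, 70, 65, 70, 71, 69, 73, 70, 138, 156, 164, 160, 156, 158, 157, 160, 162, 165, 162, 161, 160, 157, 160, 155, 156, 156, 162, 149, 153, 159, 158, 162, 163, 161, 163, 163, 164, 159, 165, 161, 166, 164, 161, 162, 163]
340 [162, 166, 162, 163, 162, 165, 166, 166, 161, 162, 164, 160, 158, 163, 155, 92, 65, 69, 69, 74, 68, 66, 70, 67, 67, 67, 69, 63, 67, 67, 65, 64, 62, 66, 64, 66, 65, 66, 69, 66, 64, 65, 65, 66, 68, 112, 163, 164, 158, 159]
282 [112, 67, 65, 69, 62, 67, 69, 68, 67, 67, 65, 70, 68, 67, 68, 65, 69, 63, 68, 63, 72, 67, 68, 65, 64, 68, 66, 67, 67, 63, 67, 64, 67, 67, 63, 47, 27, 51, 51, 47, 48, 47, 52, 60, 60, 47, 47, 45, 46, 48, 49, 47, 48, 49, 51, 52, 51, 49, 49, 49, 49, 49, 49, 103, 158, 159, 158, 156, 162, 163, 161, 165, 166, 167, 163]
```

View pics/c5.png

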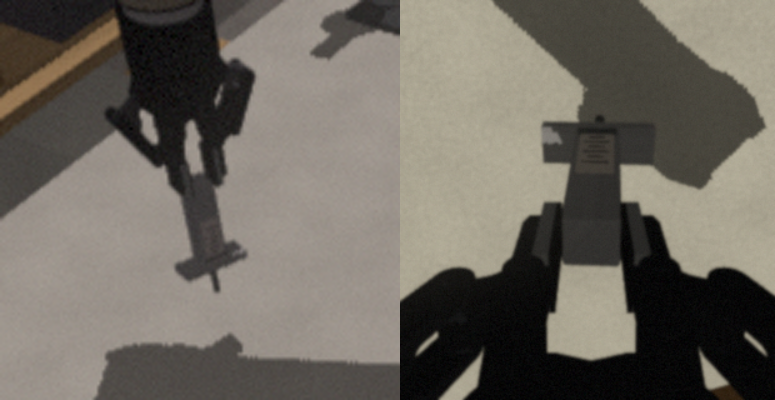

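The scene crop shows the gauge hanging, somewhat tilted, and the wrist crop shows its top face and the base below it. I'll fit the tilt from those image rows.

```bash
cat >> h.py <<'E'
from scipy.optimize import least_squares
def fit_tilt(obs):  # obs: [(gx,gz,row)], gauge scale face toward camera (-tool z); tilt 0 = upright
    i=viewer.camera_info("wrist");K=np.array(i["camera_matrix"]);T=np.array(i["hand_eye"])
    def f(p):
        r=[]
        for x,z,row in obs:
            c,s=np.cos(p[2]),np.sin(p[2])
            # gauge origin at tool (p0 down, p1 z); up=-x, gauge x = -z ; tilt>0 : base swung toward camera
            P=np.array([p[0]-z*c-x*s, 0, p[1]-x*c+z*s])
            q=K@(T[:3,:3].T@(P-T[:3,3])); r.append(q[1]/q[2]-row)
        return r
    o=least_squares(f,[60,0,0.3]); print("origin down %.1f z %.1f tilt %.1f deg"%(o.x[0],o.x[1],np.degrees(o.x[2])),np.round(o.fun,1)); return o.x
E
python3 -c "
from h import *
fit_tilt([(12,88,276),(-12,88,312),(12,0,198),(-12,8,230),(12,15,204)])"
```

```text
origin down 86.5 z -4.3 tilt 9.7 deg [-0.2 -0.  -1.9  0.3  1.8]
```

Request:
carry_out([
  {"fingers": 0.01, "translation": [0, -0.0037, -0.0071], "turn": 0},
  {"fingers": 0.01, "translation": [0, -0.0075, -0.0141], "turn": 0},
  {"fingers": 0.01, "translation": [0, -0.0113, -0.0212], "turn": 0},
  {"fingers": 0.01, "translation": [0, -0.015, -0.0282], "turn": 0},
  {"fingers": 0.01, "translation": [0, -0.015, -0.0282], "turn": 0},
  {"fingers": 0.01, "translation": [0, -0.015, -0.0282], "turn": 0},
  {"fingers": 0.01, "translation": [0, -0.015, -0.0282], "turn": 0},
  {"fingers": 0.01, "translation": [0, -0.015, -0.0282], "turn": 0},
  {"fingers": 0.01, "translation": [0, -0.0113, -0.0212], "turn": 0},
  {"fingers": 0.01, "translation": [0, -0.0075, -0.0141], "turn": 0},
  {"fingers": 0.01, "translation": [0, -0.0037, -0.0071], "turn": 0},
  {"fingers": 0.01, "translation": [0, 0, 0], "turn": 0},
], force=40)

```text
t: 9.58
eef_pos: [460.6, -138.3, 195.8]
tool_rot: [0.584, 0.4, -0.583, 0.398]
wrist_force: [0.4, -0.2, -3.5]
gripper_width: 21.4
```

```bash
python3 -c "
from h import *
s,im=wsnap('w6.png')
sc=snap('scene','a6.png');sd=snap('side','b6.png')
def crop(n,a,w):
    c=proj(n,[464,-134.5,80])[0].astype(int); x,y=np.clip(c[0]-w,0,560-2*w),np.clip(c[1]-w,0,420-2*w); print(n,x,y)
    return cv2.resize(a[y:y+2*w,x:x+2*w,::-1],(300,300),interpolation=cv2.INTER_CUBIC)
L=np.vstack([crop('scene',sc,60),crop('side',sd,60)])
w=cv2.resize(im[120:420,180:420,::-1],(480,600),interpolation=cv2.INTER_CUBIC)
cv2.imwrite('pics/c6.png',np.hstack([L,w]))"
```

```text
9.58 [ 460.6 -138.3  195.8] [-0.71  0.33  1.14  2.06 -0.37  0.97  0.25] [ 0.4 -0.2 -3.5] 21.399079720149146
scene 194 85
side 207 238
```

View pics/c6.png

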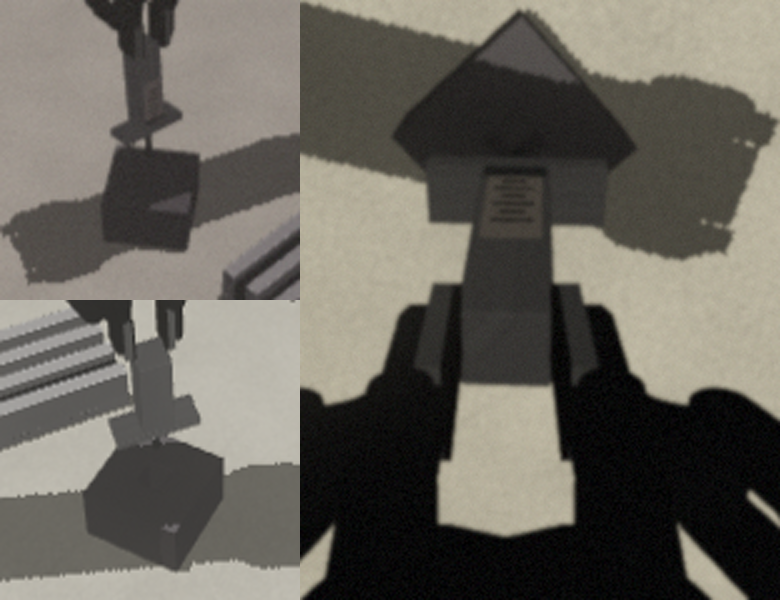

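The crops show the gauge above the stand, still about 10° off upright, with the tip over the hole. I'll check the tip and hole positions numerically.

Run:
```python
from h import *
x=fit_tilt([(12,88,275.5),(-12,88,312),(12,0,198.5),(-12,8,231),(12,15,206)])
s=ld("w6");M=R.from_quat(s["tool_rot"]).as_matrix();e=np.array(s["eef_pos"])
t=x[2]; print("tip fit",e+M@[x[0]+30*np.cos(t),-0.5,x[1]-30*np.sin(t)], "org",e+M@[x[0],0,x[1]])
print("tip tri",tri(("scene",(254,144.5)),("side",(269.8,292.8))))
print("hole w6",onz("wrist",(287.5,189),50,s))
for c in("scene","side"):print(c,proj(c,[464,-134.5,50]),proj(c,e+M@[x[0],0,x[1]]))
```

```text
origin down 87.4 z -3.0 tilt 9.1 deg [-0.  -0.1 -1.1  0.4  0.9]
tip fit [ 462.92217146 -130.50723883   78.80234856] org [ 461.67197938 -135.20627191  108.4098832 ]
tip tri [ 471.03604296 -133.16648882   89.07846687]
hole w6 [ 466.29503201 -134.74744247   50.        ]
scene [[254.95198677 154.89565436]] [[254.85596036 135.43219242]]
side [[267.76885659 308.36012596]] [[265.89025196 289.03896966]]
```

Request:
carry_out([
  {"fingers": 0.01, "translation": [0, 0.0032, 0.0014], "turn": 0},
  {"fingers": 0.01, "translation": [0.006, 0, 0], "turn": 0},
  {"fingers": 0.01, "translation": [0.008, 0, 0], "turn": 0},
  {"fingers": 0.01, "translation": [0.008, 0, 0], "turn": 0},
  {"fingers": 0.01, "translation": [0.006, 0, 0], "turn": 0},
  {"fingers": 0.01, "translation": [0, 0, 0], "turn": 0},
])

```text
t: 10.23
eef_pos: [462.3, -143.2, 166.5]
tool_rot: [-0.584, -0.398, 0.586, -0.397]
wrist_force: [-1.2, 1.1, -3.5]
gripper_width: 21.9
```

```bash
python3 -c "
from h import *
s,im=wsnap('w7.png')
sc=snap('scene','a7.png');sd=snap('side','b7.png')
def crop(n,a,w):
    c=proj(n,[464,-134.5,65])[0].astype(int); x,y=c[0]-w,c[1]-w; print(n,x,y)
    return cv2.resize(a[y:y+2*w,x:x+2*w,::-1],(400,400),interpolation=cv2.INTER_CUBIC)
cv2.imwrite('pics/c7.png',np.hstack([crop('scene',sc,40),crop('side',sd,40)]))"
```

```text
10.23 [ 462.3 -143.2  166.5] [-0.64  0.38  1.08  2.09 -0.43  0.92  0.3 ] [-1.2  1.1 -3.5] 21.850663702362542
scene 214 110
side 227 263
```

View pics/c7.png

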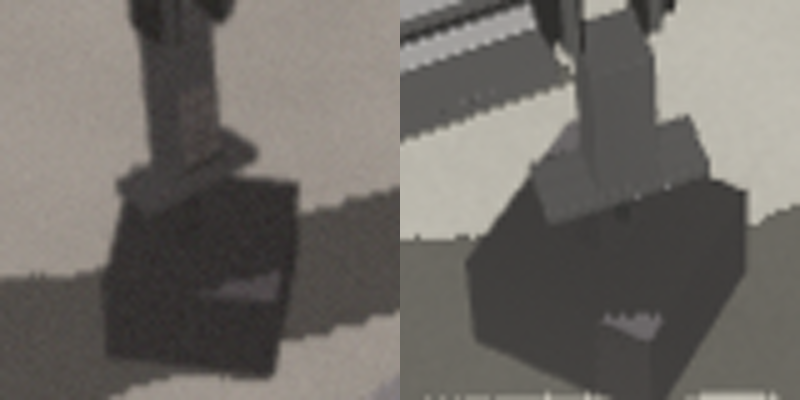

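The crops show the base just above the stand with the tip at the mouth of the hole, and the force hasn't changed. Lowering.

Request:
carry_out([
  {"fingers": 0.01, "translation": [0.005, 0, 0], "turn": 0},
  {"fingers": 0.01, "translation": [0.006, 0, 0], "turn": 0},
  {"fingers": 0.01, "translation": [0.006, 0, 0], "turn": 0},
  {"fingers": 0.01, "translation": [0.004, 0, 0], "turn": 0},
  {"fingers": 0.01, "translation": [0, 0, 0], "turn": 0},
])

```text
t: 10.8
eef_pos: [462.8, -143.0, 146.2]
tool_rot: [-0.584, -0.398, 0.585, -0.397]
wrist_force: [-0.9, -0.5, -3.3]
gripper_width: 21.8
```

Request:
carry_out([
  {"fingers": 0.01, "translation": [0.002, 0, 0], "turn": 0},
  {"fingers": 0.01, "translation": [0.002, 0, 0], "turn": 0},
  {"fingers": 0.01, "translation": [0, 0, 0], "turn": 0},
])

```text
t: 11.05
eef_pos: [463.5, -143.3, 143.0]
tool_rot: [-0.585, -0.398, 0.585, -0.398]
wrist_force: [0.5, -0.3, -3.1]
gripper_width: 21.5
```

Request:
carry_out([
  {"fingers": 0.01, "translation": [0.0015, 0, 0], "turn": 0},
  {"fingers": 0.01, "translation": [0.0015, 0, 0], "turn": 0},
  {"fingers": 0.01, "translation": [0, 0, 0], "turn": 0},
])

```text
t: 11.3
eef_pos: [463.5, -143.3, 140.1]
tool_rot: [-0.584, -0.398, 0.585, -0.398]
wrist_force: [-0.6, -0.6, -2.8]
gripper_width: 21.4
```

Request:
carry_out([
  {"fingers": 0.01, "translation": [0.001, 0, 0], "turn": 0},
  {"fingers": 0.01, "translation": [0.001, 0, 0], "turn": 0},
  {"fingers": 0.01, "translation": [0, 0, 0], "turn": 0},
])

```text
t: 11.55
eef_pos: [463.5, -143.3, 138.1]
tool_rot: [-0.585, -0.398, 0.585, -0.398]
wrist_force: [-0.1, -0.5, -3.5]
gripper_width: 21.6
```

Request:
carry_out([
  {"fingers": 0.01, "translation": [0.001, 0, 0], "turn": 0},
  {"fingers": 0.01, "translation": [0.001, 0, 0], "turn": 0},
  {"fingers": 0.01, "translation": [0, 0, 0], "turn": 0},
])

```text
t: 11.8
eef_pos: [464.2, -143.6, 136.6]
tool_rot: [0.585, 0.398, -0.584, 0.398]
wrist_force: [0.7, -0.2, 0.3]
gripper_width: 22.0
```

Contact. I'll tilt it upright about the touching edge, then check the force.

Request:
carry_out([
  {"fingers": 0.01, "translation": [0.0005, 0, -0.003], "turn": 0},
  {"fingers": 0.01, "translation": [0.0005, 0, -0.003], "turn": 0},
  {"fingers": 0.01, "translation": [0.0005, 0, -0.003], "turn": 0},
  {"fingers": 0.01, "translation": [0, 0, 0], "turn": 0},
])

```text
t: 12.13
eef_pos: [468.2, -135.0, 135.5]
tool_rot: [0.585, 0.398, -0.584, 0.399]
wrist_force: [0.1, -1.2, 6.4]
gripper_width: 21.9
```

```bash
python3 -c "
from h import *
s,im=wsnap('w8.png')
g=im.mean(2)
for u in (250,255,287,):print(u,g[190:320:2,u].astype(int).tolist())
for u in (225,330):print(u,g[190:260:2,u].astype(int).tolist())"
```

```text
12.13 [ 468.2 -135.   135.5] [-0.6   0.43  1.02  2.11 -0.49  0.86  0.34] [ 0.1 -1.2  6.4] 21.92719415229119
250 [30, 31, 34, 31, 36, 33, 34, 36, 37, 36, 44, 51, 58, 56, 57, 61, 60, 62, 59, 60, 57, 59, 61, 61, 59, 59, 58, 50, 38, 42, 73, 83, 79, 83, 86, 98, 65, 54, 49, 49, 50, 51, 50, 51, 52, 47, 51, 49, 50, 48, 48, 50, 41, 44, 39, 39, 32, 35, 31, 32, 38, 26, 17, 17, 12]
255 [33, 35, 36, 30, 33, 34, 36, 36, 33, 32, 43, 47, 56, 58, 56, 62, 60, 60, 62, 60, 58, 60, 58, 62, 62, 60, 58, 45, 39, 39, 43, 66, 78, 80, 78, 76, 52, 42, 39, 40, 34, 27, 29, 21, 21, 17, 21, 15, 15, 20, 9, 16, 15, 11, 15, 14, 15, 9, 17, 13, 14, 12, 8, 10, 18]
287 [32, 30, 34, 34, 36, 32, 34, 36, 31, 25, 29, 45, 24, 29, 45, 46, 51, 57, 52, 56, 48, 48, 57, 51, 67, 68, 70, 56, 48, 51, 46, 51, 52, 49, 48, 47, 44, 45, 49, 50, 45, 54, 48, 53, 55, 60, 56, 60, 57, 59, 62, 57, 60, 56, 58, 60, 58, 58, 56, 57, 57, 58, 88, 174, 189]
225 [43, 34, 31, 33, 39, 38, 38, 39, 38, 42, 42, 38, 39, 44, 42, 42, 44, 38, 40, 41, 41, 44, 45, 94, 165, 180, 183, 188, 183, 183, 180, 182, 184, 184, 182]
330 [33, 32, 32, 35, 36, 36, 32, 33, 34, 35, 35, 41, 48, 55, 54, 52, 54, 52, 53, 45, 47, 48, 41, 44, 41, 40, 52, 68, 76, 73, 72, 73, 75, 75, 81]
```

Request:
carry_out([
  {"fingers": 0.06, "translation": [0, 0, 0], "turn": 0},
  {"fingers": 0.06, "translation": [0, 0, 0], "turn": 0},
  {"fingers": 0.06, "translation": [0, 0, 0], "turn": 0},
  {"fingers": 0.06, "translation": [0, 0, 0], "turn": 0},
  {"fingers": 0.06, "translation": [0, 0, 0], "turn": 0},
  {"fingers": 0.06, "translation": [0, 0, 0], "turn": 0},
])

```text
t: 12.68
eef_pos: [466.7, -134.9, 134.6]
tool_rot: [-0.584, -0.398, 0.585, -0.398]
wrist_force: [-0.0, -0.6, -0.1]
gripper_width: 59.8
```

```bash
python3 -c "
from h import *
s,im=wsnap('w9.png')
sc=snap('scene','a9.png');sd=snap('side','b9.png')
def crop(n,a,w):
    c=proj(n,[464,-134.5,80])[0].astype(int); x,y=c[0]-w,c[1]-w; print(n,x,y)
    return cv2.resize(a[y:y+2*w,x:x+2*w,::-1],(300,300),interpolation=cv2.INTER_CUBIC)
L=np.vstack([crop('scene',sc,50),crop('side',sd,50)])
w=cv2.resize(im[120:420,180:420,::-1],(480,600),interpolation=cv2.INTER_CUBIC)
cv2.imwrite('pics/c9.png',np.hstack([L,w]))"
```

```text
12.68 [ 466.7 -134.9  134.6] [-0.6   0.43  1.02  2.11 -0.49  0.86  0.34] [-0.  -0.6 -0.1] 59.75146892752581
scene 204 95
side 217 248
```

View pics/c9.png

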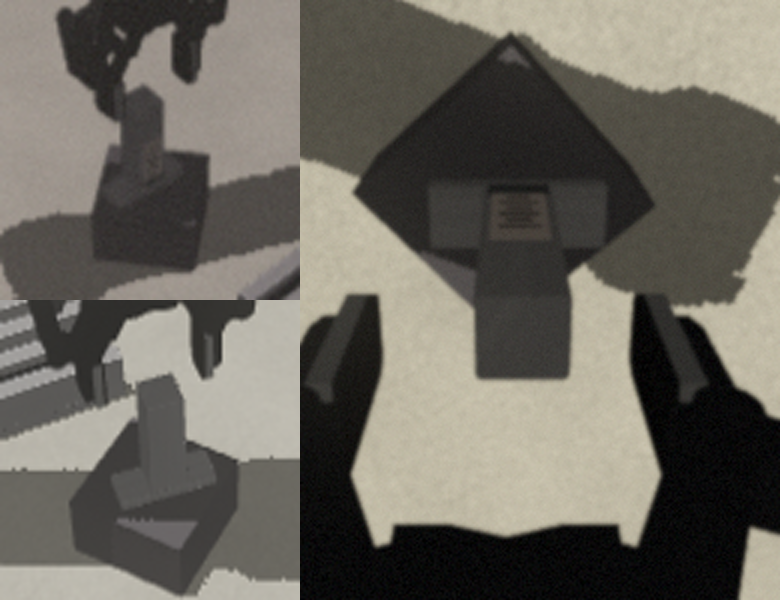

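The crops show the gauge standing upright and free on the stand, with the base flat and the top face at (523,337) in the wrist crop. Now I'll measure where to regrasp it.

Run:
```python
from h import *
s=ld("w9");M=R.from_quat(s["tool_rot"]).as_matrix()
P=lambda u,v,z: onz("wrist",(180+(u-300)/2,120+v/2),z,s)
for n,z,q in(("top",138,[(476,297),(570,297),(476,378),(568,378)]),("base",58,[(428,181),(607,181),(430,247),(606,247)])):
    p=np.array([P(*a,z) for a in q]);m=p.mean(0);l=(p-s["eef_pos"])@M
    print(n,m.round(1),l.round(1).tolist(),l.mean(0).round(1))
print(M[:,1:].round(3).tolist())
fit_tilt([(12,88,268.5),(-12,88,309),(-12,8,243.5),(12,8,211),(12,15,215)])
```

```text
top [ 468.4 -141.5  138. ] [[-3.4, -7.2, -5.8], [-3.4, 15.2, -5.8], [-3.4, -7.5, 16.9], [-3.4, 15.5, 16.9]] [-3.4  4.   5.5]
base [ 468.9 -141.    58. ] [[76.6, -27.5, -7.8], [76.6, 35.7, -7.9], [76.6, -27.7, 17.7], [76.6, 36.6, 17.6]] [76.6  4.3  4.9]
[[0.93, -0.367], [-0.367, -0.93], [-0.0, -0.0]]
origin down 87.2 z 5.9 tilt 0.9 deg [-0.5  0.6 -1.2  0.8  0.3]
```

Request:
carry_out([
  {"fingers": 0.06, "translation": [0, 0.0042, 0.0052], "turn": 0},
  {"fingers": 0.06, "translation": [0.01, 0, 0], "turn": 0},
  {"fingers": 0.06, "translation": [0.015, 0, 0], "turn": 0},
  {"fingers": 0.06, "translation": [0.012, 0, 0], "turn": 0},
  {"fingers": 0.06, "translation": [0, 0, 0], "turn": 0},
  {"fingers": 0.01, "translation": [0, 0, 0], "turn": 0},
  {"fingers": 0.01, "translation": [0, 0, 0], "turn": 0},
  {"fingers": 0.01, "translation": [0, 0, 0], "turn": 0},
  {"fingers": 0.01, "translation": [0, 0, 0], "turn": 0},
  {"fingers": 0.01, "translation": [0, 0, 0], "turn": 0},
], force=60)

```text
t: 13.67
eef_pos: [469.2, -141.6, 98.3]
tool_rot: [0.585, 0.398, -0.584, 0.398]
wrist_force: [-0.6, 0.9, 1.9]
gripper_width: 23.3
```

```bash
python3 -c "
from h import *
s,im=wsnap('w10.png')"
```

```text
13.67 [ 469.2 -141.6   98.3] [-0.52  0.49  0.95  2.13 -0.57  0.79  0.41] [-0.6  0.9  1.9] 23.33777897231236
```

Request:
carry_out([
  {"fingers": 0.01, "translation": [-0.008, 0, 0], "turn": 0},
  {"fingers": 0.01, "translation": [-0.016, 0, 0], "turn": 0},
  {"fingers": 0.01, "translation": [-0.018, 0, 0], "turn": 0},
  {"fingers": 0.01, "translation": [-0.014, 0, 0], "turn": 0},
  {"fingers": 0.01, "translation": [-0.006, -0.0026, -0.0079], "turn": 0},
  {"fingers": 0.01, "translation": [0, -0.0052, -0.0158], "turn": 0},
  {"fingers": 0.01, "translation": [0, -0.0078, -0.0236], "turn": 0},
  {"fingers": 0.01, "translation": [0, -0.0092, -0.028], "turn": 0},
  {"fingers": 0.01, "translation": [0, -0.0092, -0.028], "turn": 0},
  {"fingers": 0.01, "translation": [0, -0.0092, -0.028], "turn": 0},
  {"fingers": 0.01, "translation": [0, -0.0078, -0.0236], "turn": 0},
  {"fingers": 0.01, "translation": [0, -0.0068, -0.0206], "turn": 0},
])

```text
t: 14.72
eef_pos: [478.9, 45.5, 159.8]
tool_rot: [-0.584, -0.399, 0.584, -0.398]
wrist_force: [0.7, 0.3, -2.6]
gripper_width: 23.4
```

Request:
carry_out([
  {"fingers": 0.01, "translation": [0, -0.0045, -0.0137], "turn": 0},
  {"fingers": 0.01, "translation": [0, -0.0024, -0.0077], "turn": -3},
  {"fingers": 0.01, "translation": [0, 0, 0], "turn": -6.5},
  {"fingers": 0.01, "translation": [0, 0, 0], "turn": -7},
  {"fingers": 0.01, "translation": [0, 0, 0], "turn": -7},
  {"fingers": 0.01, "translation": [0, 0, 0], "turn": -7},
  {"fingers": 0.01, "translation": [0, 0, 0], "turn": -7},
  {"fingers": 0.01, "translation": [0, 0, 0], "turn": -7},
  {"fingers": 0.01, "translation": [0, 0, 0], "turn": -7},
  {"fingers": 0.01, "translation": [0, 0, 0], "turn": -7},
  {"fingers": 0.01, "translation": [0, 0, 0], "turn": -7},
  {"fingers": 0.01, "translation": [0, 0, 0], "turn": -7},
])

```text
t: 15.72
eef_pos: [480.4, 65.5, 159.9]
tool_rot: [0.234, 0.667, -0.234, 0.667]
wrist_force: [-0.8, 0.3, -2.7]
gripper_width: 23.6
```

Request:
carry_out([
  {"fingers": 0.01, "translation": [0, 0, 0], "turn": -7},
  {"fingers": 0.01, "translation": [0, 0, 0], "turn": -7},
  {"fingers": 0.01, "translation": [0, 0, 0], "turn": -6},
  {"fingers": 0.01, "translation": [0, 0, 0], "turn": -3},
  {"fingers": 0.01, "translation": [0, 0, 0], "turn": 0},
  {"fingers": 0.01, "translation": [0, 0, 0], "turn": 0},
])

```text
t: 16.22
eef_pos: [480.6, 65.3, 159.9]
tool_rot: [0.099, 0.7, -0.099, 0.7]
wrist_force: [0.5, 0.7, -3.6]
gripper_width: 23.5
```

Run:
```python
from h import *
s=state();M=R.from_quat(s["tool_rot"]).as_matrix();e=np.array(s["eef_pos"])
print(e.round(1),M.round(3).tolist(),np.degrees(np.arctan2(M[1,1],M[0,1])),np.round(s["q"],2),s["gripper_width"],s["t"])
print((M.T@(np.array([481,65.5,88.3])-e)).round(1))
```

```text
[480.6  65.3 159.9] [[-0.0, 0.278, 0.961], [0.0, 0.961, -0.278], [-1.0, -0.0, -0.0]] 73.87253192611821 [-0.78  0.28  0.66  2.08 -0.23  0.85  1.31] 23.528810982760177 16.2167
[71.6  0.3  0.4]
```

Request:
carry_out([
  {"fingers": 0.01, "translation": [0.006, 0, 0], "turn": 0},
  {"fingers": 0.01, "translation": [0.01, 0, 0], "turn": 0},
  {"fingers": 0.01, "translation": [0.01, 0, 0], "turn": 0},
  {"fingers": 0.01, "translation": [0.007, 0, 0], "turn": 0},
  {"fingers": 0.01, "translation": [0.003, 0, 0], "turn": 0},
  {"fingers": 0.01, "translation": [0, 0, 0], "turn": 0},
])

```text
t: 16.72
eef_pos: [480.1, 65.3, 122.5]
tool_rot: [0.098, 0.701, -0.099, 0.699]
wrist_force: [-1.3, 0.5, -1.8]
gripper_width: 23.3
```

Run:
```python
from h import *
s,im=wsnap('w11.png')
sc=snap('scene','a11.png');sd=snap('side','b11.png')
def crop(n,a,w):
    c=proj(n,[481,65.5,60])[0].astype(int); x,y=c[0]-w,c[1]-w; print(n,x,y)
    return cv2.resize(a[y:y+2*w,x:x+2*w,::-1],(300,300),interpolation=cv2.INTER_CUBIC)
L=np.vstack([crop('scene',sc,50),crop('side',sd,50)])
w=cv2.resize(im[60:360,160:400,::-1],(480,600),interpolation=cv2.INTER_CUBIC)
w=np.clip(w.astype(float)*1.4,0,255).astype(np.uint8)
cv2.imwrite('pics/c11.png',np.hstack([L,w]))
e=np.array(s["eef_pos"]); tip=e-[0,0,78.3]; print(tip)
print(proj("scene",[tip,[481,65.5,40]]),proj("side",[tip,[481,65.5,40]]))
```

```text
16.72 [480.1  65.3 122.5] [-0.74  0.34  0.63  2.11 -0.28  0.77  1.36] [-1.3  0.5 -1.8] 23.30846186410098
scene 280 138
side 164 197
[480.0661589   65.26724524  44.18694958]
[[330.02017619 192.54954663]
 [329.75548237 194.12026876]] [[215.49336455 252.60380338]
 [215.98575175 253.70304789]]
```

View pics/c11.png

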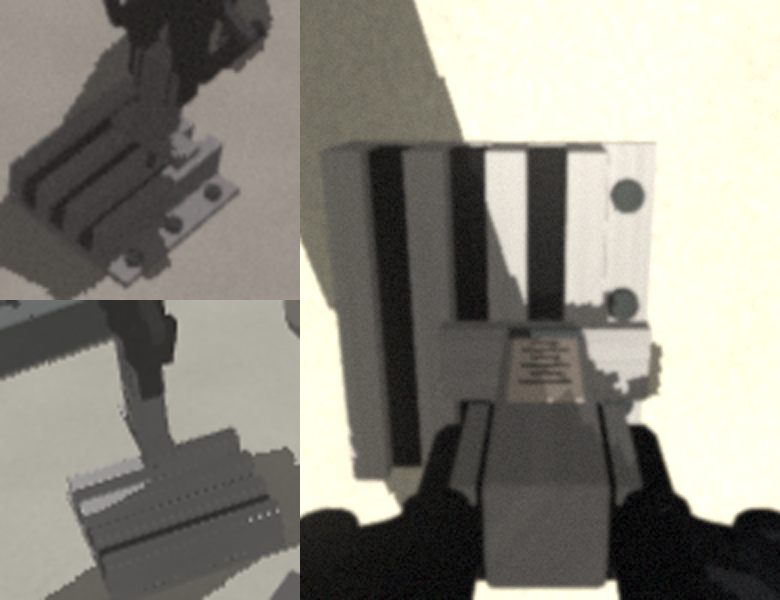

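The crops show the rail channel (wrist crop u≈547) lined up under the gauge's centreline (u≈545–547), with the base square to the rail. Lowering now.

Request:
carry_out([
  {"fingers": 0.01, "translation": [0.003, 0.0004, 0.0005], "turn": 0},
  {"fingers": 0.01, "translation": [0.004, 0, 0], "turn": 0},
  {"fingers": 0.01, "translation": [0.004, 0, 0], "turn": 0},
  {"fingers": 0.01, "translation": [0.004, 0, 0], "turn": 0},
  {"fingers": 0.01, "translation": [0.004, 0, 0], "turn": 0},
  {"fingers": 0.01, "translation": [0.004, 0, 0], "turn": 0},
  {"fingers": 0.01, "translation": [0.003, 0, 0], "turn": 0},
  {"fingers": 0.01, "translation": [0, 0, 0], "turn": 0},
])

```text
t: 17.53
eef_pos: [481.0, 65.7, 97.0]
tool_rot: [0.098, 0.701, -0.099, 0.7]
wrist_force: [0.5, -1.0, -2.6]
gripper_width: 23.3
```

Request:
carry_out([
  {"fingers": 0.01, "translation": [0.001, 0, 0], "turn": 0},
  {"fingers": 0.01, "translation": [0.001, 0, 0], "turn": 0},
  {"fingers": 0.01, "translation": [0.001, 0, 0], "turn": 0},
  {"fingers": 0.01, "translation": [0, 0, 0], "turn": 0},
])

```text
t: 17.87
eef_pos: [481.7, 65.7, 95.1]
tool_rot: [0.099, 0.7, -0.098, 0.7]
wrist_force: [-0.4, -0.9, 0.4]
gripper_width: 23.3
```

Request:
carry_out([
  {"fingers": 0.01, "translation": [0.001, 0, 0], "turn": 0},
  {"fingers": 0.01, "translation": [0.001, 0, 0], "turn": 0},
  {"fingers": 0.01, "translation": [0.001, 0, 0], "turn": 0},
  {"fingers": 0.01, "translation": [0.001, 0, 0], "turn": 0},
  {"fingers": 0.01, "translation": [0, 0, 0], "turn": 0},
])

```text
t: 18.28
eef_pos: [481.7, 65.7, 90.7]
tool_rot: [0.099, 0.7, -0.099, 0.7]
wrist_force: [-0.8, -0.6, 2.7]
gripper_width: 23.4
```

Request:
carry_out([
  {"fingers": 0.01, "translation": [0.001, 0, 0], "turn": 0},
  {"fingers": 0.01, "translation": [0.001, 0, 0], "turn": 0},
  {"fingers": 0.01, "translation": [0, 0, 0], "turn": 0},
])

```text
t: 18.53
eef_pos: [481.7, 65.8, 88.7]
tool_rot: [0.099, 0.7, -0.099, 0.7]
wrist_force: [-1.7, -0.9, 3.4]
gripper_width: 23.4
```

Request:
carry_out([
  {"fingers": 0.01, "translation": [0.001, 0, 0], "turn": 0},
  {"fingers": 0.01, "translation": [0.0005, 0, 0], "turn": 0},
  {"fingers": 0.01, "translation": [0, 0, 0], "turn": 0},
])

```text
t: 18.78
eef_pos: [481.8, 65.7, 88.2]
tool_rot: [0.099, 0.7, -0.098, 0.7]
wrist_force: [-3.1, -1.5, 12.2]
gripper_width: 23.2
```

Request:
carry_out([
  {"fingers": 0.01, "translation": [0.0004, 0, 0], "turn": 0},
  {"fingers": 0.01, "translation": [0, 0, 0], "turn": 0},
  {"fingers": 0.01, "translation": [0, 0, 0], "turn": 0},
  {"fingers": 0.01, "translation": [0, 0, 0], "turn": 0},
  {"fingers": 0.01, "translation": [0, 0, 0], "turn": 0},
  {"fingers": 0.01, "translation": [0, 0, 0], "turn": 0},
  {"fingers": 0.01, "translation": [0, 0, 0], "turn": 0},
  {"fingers": 0.01, "translation": [0, 0, 0], "turn": 0},
  {"fingers": 0.01, "translation": [0, 0, 0], "turn": 0},
  {"fingers": 0.01, "translation": [0, 0, 0], "turn": 0},
])

```text
t: 19.62
eef_pos: [481.8, 65.6, 88.1]
tool_rot: [0.099, 0.7, -0.098, 0.7]
wrist_force: [-4.5, -0.8, 15.8]
gripper_width: 23.6
```

Run:
```python
from h import *
s,im=wsnap('w12.png')
x=fit_tilt([(12,88,0),]) if 0 else None
g=im.mean(2)
for u in (276,283,290):print(u,g[205:300,u].astype(int).tolist())
```

```text
19.62 [481.8  65.6  88.1] [-0.7   0.4   0.59  2.14 -0.35  0.7   1.42] [-4.5 -0.8 15.8] 23.558977421945816
276 [27, 20, 22, 25, 28, 21, 21, 16, 23, 18, 18, 18, 16, 17, 27, 41, 54, 52, 54, 62, 65, 67, 57, 38, 32, 29, 28, 30, 27, 31, 46, 61, 58, 47, 54, 64, 60, 50, 60, 64, 55, 47, 57, 59, 62, 45, 47, 61, 68, 69, 72, 72, 73, 70, 71, 65, 57, 53, 53, 50, 55, 56, 50, 52, 51, 53, 51, 53, 54, 53, 48, 51, 52, 53, 51, 52, 51, 49, 50, 53, 51, 56, 54, 53, 53, 55, 51, 52, 53, 54, 49, 53, 54, 56, 49]
283 [27, 27, 28, 27, 25, 26, 29, 22, 23, 15, 16, 22, 21, 20, 31, 45, 55, 58, 57, 61, 68, 68, 59, 36, 41, 48, 56, 54, 47, 41, 60, 79, 72, 51, 52, 63, 59, 59, 65, 71, 60, 50, 53, 66, 58, 46, 48, 64, 69, 70, 70, 70, 72, 72, 69, 68, 59, 55, 53, 51, 52, 51, 53, 51, 54, 55, 55, 53, 52, 52, 52, 52, 54, 51, 54, 51, 51, 49, 49, 55, 54, 53, 51, 55, 50, 55, 55, 53, 51, 52, 52, 52, 52, 54, 53]
290 [24, 30, 29, 27, 25, 29, 28, 29, 27, 31, 26, 24, 28, 28, 39, 52, 58, 64, 63, 61, 67, 70, 55, 40, 42, 50, 59, 61, 61, 52, 62, 81, 89, 83, 87, 85, 78, 65, 78, 85, 79, 75, 80, 85, 72, 59, 68, 79, 91, 86, 85, 79, 77, 72, 70, 68, 56, 52, 51, 53, 52, 54, 52, 49, 50, 47, 50, 48, 51, 47, 50, 49, 52, 50, 48, 50, 46, 55, 52, 49, 48, 48, 50, 52, 50, 54, 49, 51, 51, 49, 54, 52, 49, 49, 51]
```

Run:
```python
from h import *
i=viewer.camera_info("wrist");K=np.array(i["camera_matrix"]);T=np.array(i["hand_eye"])
def row(x,z,y=0):
    P=np.array([48.3-z,y,-x]);q=K@(T[:3,:3].T@(P-T[:3,3]));return q[1]/q[2]
for n,x,z in(("base front",12,8),("base/barrel",12,8),("top front",12,88)):print(n,round(row(x,z),1))
for p in range(0,27,3):print(p,[round(row(x,15+p),1) for x in(12,14)])
g=cv2.imread("pics/w11.png").mean(2);h=cv2.imread("pics/w12.png").mean(2)
for u in(270,276,283,290):print(u,"w11",g[215:265,u].astype(int).tolist())
a=cv2.imread("pics/w11.png")[205:275,235:330];b=cv2.imread("pics/w12.png")[205:275,235:330]
f=lambda a:cv2.resize(np.clip(a*2.,0,255).astype(np.uint8),None,fx=8,fy=4,interpolation=cv2.INTER_CUBIC)
cv2.imwrite("pics/c12.png",np.vstack([f(a),f(b)]))
```

```text
base front 226.5
base/barrel 226.5
top front 306.8
0 [np.float64(231.0), np.float64(227.8)]
3 [np.float64(233.0), np.float64(229.7)]
6 [np.float64(235.0), np.float64(231.7)]
9 [np.float64(237.2), np.float64(233.8)]
12 [np.float64(239.4), np.float64(236.0)]
15 [np.float64(241.6), np.float64(238.2)]
18 [np.float64(244.0), np.float64(240.5)]
21 [np.float64(246.4), np.float64(242.9)]
24 [np.float64(248.9), np.float64(245.3)]
270 w11 [62, 65, 64, 64, 62, 56, 53, 45, 41, 31, 29, 25, 29, 40, 54, 60, 63, 65, 66, 60, 63, 64, 63, 64, 70, 62, 60, 54, 57, 65, 64, 67, 68, 63, 56, 46, 48, 60, 67, 69, 65, 69, 69, 67, 62, 62, 53, 51, 50, 49]
276 w11 [21, 15, 17, 16, 23, 36, 47, 49, 44, 46, 50, 49, 53, 54, 49, 58, 52, 58, 62, 52, 54, 57, 56, 53, 53, 59, 54, 42, 46, 60, 53, 41, 47, 59, 56, 44, 43, 60, 68, 69, 63, 69, 65, 70, 71, 63, 55, 51, 46, 49]
283 w11 [16, 19, 22, 22, 31, 42, 47, 48, 41, 46, 50, 59, 55, 69, 72, 65, 61, 64, 73, 64, 65, 71, 71, 60, 63, 75, 68, 52, 52, 62, 56, 52, 62, 72, 71, 55, 59, 78, 79, 78, 81, 77, 73, 78, 82, 80, 64, 54, 49, 49]
290 w11 [25, 22, 25, 30, 32, 40, 49, 48, 48, 43, 52, 58, 64, 68, 74, 80, 80, 80, 76, 62, 64, 76, 80, 78, 77, 69, 62, 59, 70, 78, 71, 59, 57, 64, 61, 54, 58, 78, 82, 84, 84, 88, 81, 75, 69, 64, 59, 48, 48, 46]
```

The pointer has shifted by about 6 rows, so travel ≈8.5 mm and depth ≈21.5 mm. First force contact at about 8 mm agrees. Next I lift the gauge and take it back to the stand.

Request:
carry_out([
  {"fingers": 0.01, "translation": [-0.005, 0, 0], "turn": 0},
  {"fingers": 0.01, "translation": [-0.012, 0, 0], "turn": 0},
  {"fingers": 0.01, "translation": [-0.018, 0, 0], "turn": 0},
  {"fingers": 0.01, "translation": [-0.018, 0, 0], "turn": 0},
  {"fingers": 0.01, "translation": [-0.01, -0.008, 0.0016], "turn": 0},
  {"fingers": 0.01, "translation": [0, -0.016, 0.0032], "turn": 0},
  {"fingers": 0.01, "translation": [0, -0.024, 0.0048], "turn": 0},
  {"fingers": 0.01, "translation": [0, -0.03, 0.006], "turn": 0},
  {"fingers": 0.01, "translation": [0, -0.03, 0.006], "turn": 0},
  {"fingers": 0.01, "translation": [0, -0.03, 0.006], "turn": 0},
  {"fingers": 0.01, "translation": [0, -0.025, 0.005], "turn": 0},
  {"fingers": 0.01, "translation": [0, -0.018, 0.0036], "turn": 0},
])

```text
t: 20.67
eef_pos: [465.0, -121.3, 149.4]
tool_rot: [0.099, 0.7, -0.1, 0.7]
wrist_force: [-0.2, -0.3, -3.9]
gripper_width: 23.6
```

Request:
carry_out([
  {"fingers": 0.01, "translation": [0, -0.011, 0.0023], "turn": 0},
  {"fingers": 0.01, "translation": [0, -0.005, 0.001], "turn": 0},
  {"fingers": 0.01, "translation": [0, 0, 0], "turn": 0},
  {"fingers": 0.01, "translation": [0, 0, 0], "turn": 0},
])

```text
t: 21.0
eef_pos: [464.7, -134.0, 149.4]
tool_rot: [0.099, 0.701, -0.098, 0.7]
wrist_force: [-0.1, 1.5, -2.5]
gripper_width: 23.5
```

Run:
```python
from h import *
s,im=wsnap('w13.png');M=R.from_quat(s["tool_rot"]).as_matrix();e=np.array(s["eef_pos"])
print((M.T@(np.array([465,-134.6,98.3])-e)).round(1))
print(proj("wrist",[465,-134.6,50],s))
```

```text
21.0 [ 464.7 -134.   149.4] [-0.4   0.3   0.72  2.09 -0.27  0.83  1.77] [-0.1  1.5 -2.5] 23.53957737326888
[51.1 -0.6  0.5]
[[283.61873495 213.60515322]]
```

Request:
carry_out([
  {"fingers": 0.01, "translation": [0.005, -0.0005, 0.0003], "turn": 0},
  {"fingers": 0.01, "translation": [0.008, 0, 0], "turn": 0},
  {"fingers": 0.01, "translation": [0.009, 0, 0], "turn": 0},
  {"fingers": 0.01, "translation": [0.009, 0, 0], "turn": 0},
  {"fingers": 0.01, "translation": [0.008, 0, 0], "turn": 0},
  {"fingers": 0.01, "translation": [0.006, 0, 0], "turn": 0},
  {"fingers": 0.01, "translation": [0.003, 0, 0], "turn": 0},
  {"fingers": 0.01, "translation": [0.001, 0, 0], "turn": 0},
  {"fingers": 0.01, "translation": [0, 0, 0], "turn": 0},
])

```text
t: 21.8
eef_pos: [465.2, -135.2, 100.6]
tool_rot: [0.099, 0.7, -0.099, 0.7]
wrist_force: [-0.1, -0.6, -4.2]
gripper_width: 23.2
```

Request:
carry_out([
  {"fingers": 0.01, "translation": [0.001, 0, 0], "turn": 0},
  {"fingers": 0.01, "translation": [0.001, 0, 0], "turn": 0},
  {"fingers": 0.01, "translation": [0, 0, 0], "turn": 0},
])

```text
t: 22.05
eef_pos: [465.4, -135.0, 99.0]
tool_rot: [0.099, 0.7, -0.098, 0.7]
wrist_force: [-0.3, -0.5, -3.3]
gripper_width: 23.6
```

Request:
carry_out([
  {"fingers": 0.01, "translation": [0.001, 0, 0], "turn": 0},
  {"fingers": 0.01, "translation": [0, 0, 0], "turn": 0},
])

```text
t: 22.22
eef_pos: [465.5, -135.1, 98.2]
tool_rot: [0.099, 0.7, -0.098, 0.7]
wrist_force: [-0.4, 0.7, 0.1]
gripper_width: 23.2
```

Request:
carry_out([
  {"fingers": 0.065, "translation": [0.0003, 0, 0], "turn": 0},
  {"fingers": 0.065, "translation": [0, 0, 0], "turn": 0},
  {"fingers": 0.065, "translation": [0, 0, 0], "turn": 0},
  {"fingers": 0.065, "translation": [0, 0, 0], "turn": 0},
  {"fingers": 0.065, "translation": [0, 0, 0], "turn": 0},
  {"fingers": 0.065, "translation": [0, 0, 0], "turn": 0},
  {"fingers": 0.065, "translation": [-0.01, 0, -0.01], "turn": 0},
  {"fingers": 0.065, "translation": [0, 0, -0.02], "turn": 0},
  {"fingers": 0.065, "translation": [0, 0, -0.015], "turn": 0},
  {"fingers": 0.065, "translation": [0, 0, 0], "turn": 0},
])

```text
t: 23.05
eef_pos: [418.7, -121.7, 107.1]
tool_rot: [0.099, 0.701, -0.098, 0.699]
wrist_force: [-0.5, -0.9, -0.1]
gripper_width: 65.3
```

Run:
```python
from h import *
s,im=wsnap('w14.png')
sc=snap('scene','a14.png')
g=[465.5,-135.1]
M=R.from_quat(s["tool_rot"]).as_matrix(); xg=-M[:,2]  # scale normal
for h in (0,15,21,24,27,45,88): print(h,proj("wrist",np.r_[g,50+h]+12*xg,s).round(1))
c=proj("wrist",np.r_[g,75.]+12*xg,s)[0].astype(int);x,y=c[0]-50,min(c[1]-40,340)
print(x,y)
w=cv2.resize(im[y:y+80,x:x+100,::-1],(500,400),interpolation=cv2.INTER_CUBIC);w=np.clip(w*1.8,0,255).astype(np.uint8)
c=proj("scene",np.r_[g,80])[0].astype(int);v=cv2.resize(sc[c[1]-50:c[1]+50,c[0]-37:c[0]+38,::-1],(300,400))
cv2.imwrite('pics/c14.png',np.hstack([w,v]))
```

```text
23.05 [ 418.7 -121.7  107.1] [-0.4   0.3   0.7   2.23 -0.3   0.7   1.8 ] [-0.5 -0.9 -0.1] 65.2845089789188
0 [[284.6 283.1]]
15 [[284.7 295.3]]
21 [[284.8 300.7]]
24 [[284.8 303.4]]
27 [[284.9 306.3]]
45 [[285.1 325.3]]
88 [[286.  388.9]]
234 264
```

View pics/c14.png

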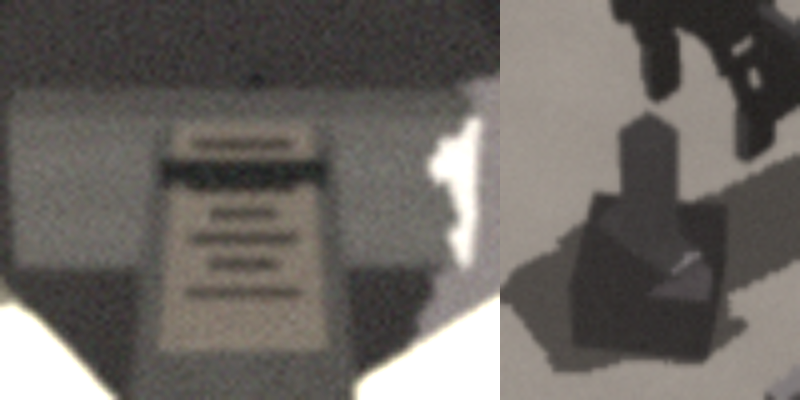

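The crops show the gauge free and upright in its stand. The pointer bar at y≈172 sits about 8–9 mm up the scale from its zero once I compare it with its earlier zero view, so the depth is ≈21 mm and the answer is toggle 4. I'll move over to it with the fingers closed.

Request:
carry_out([
  {"fingers": 0.065, "translation": [-0.025, 0, 0], "turn": 0},
  {"fingers": 0.065, "translation": [-0.03, 0, 0], "turn": 0},
  {"fingers": 0.0, "translation": [-0.025, 0.008, 0], "turn": 0},
  {"fingers": 0.0, "translation": [0, 0.018, -0.001], "turn": 0},
  {"fingers": 0.0, "translation": [0, 0.028, -0.001], "turn": 0},
  {"fingers": 0.0, "translation": [0, 0.036, -0.001], "turn": 0},
  {"fingers": 0.0, "translation": [0, 0.036, -0.001], "turn": 0},
  {"fingers": 0.0, "translation": [0, 0.036, -0.001], "turn": 0},
  {"fingers": 0.0, "translation": [0, 0.036, -0.002], "turn": 0},
  {"fingers": 0.0, "translation": [0, 0.036, -0.001], "turn": 0},
  {"fingers": 0.0, "translation": [0, 0.036, -0.001], "turn": 0},
  {"fingers": 0.0, "translation": [0, 0.036, -0.001], "turn": 0},
])

```text
t: 24.15
eef_pos: [498.2, 176.6, 187.8]
tool_rot: [0.099, 0.7, -0.098, 0.701]
wrist_force: [1.1, -0.1, 0.3]
gripper_width: 0.1
```

Request:
carry_out([
  {"fingers": 0.0, "translation": [0, 0.034, -0.001], "turn": 0},
  {"fingers": 0.0, "translation": [0, 0.026, -0.001], "turn": 0},
  {"fingers": 0.0, "translation": [0, 0.018, 0], "turn": 0},
  {"fingers": 0.0, "translation": [0, 0.01, 0], "turn": -3},
  {"fingers": 0.0, "translation": [0, 0, 0], "turn": -3},
  {"fingers": 0.0, "translation": [0, 0, 0], "turn": 0},
  {"fingers": 0.0, "translation": [0, 0, 0], "turn": 0},
])

```text
t: 24.73
eef_pos: [519.9, 259.5, 187.4]
tool_rot: [0.062, 0.704, -0.062, 0.705]
wrist_force: [0.5, 0.6, 0.0]
gripper_width: 0.1
```

Run:
```python
from h import *
s,im=wsnap('w15.png');M=R.from_quat(s["tool_rot"]).as_matrix();e=np.array(s["eef_pos"])
print(np.degrees(np.arctan2(M[1,1],M[0,1])))
print("to pre",(M.T@(np.array([518.2,265.4,68])-e)).round(1))
for k in range(1,6): print(k,[(np.round(r["uv"]).tolist(),round(r["p"],2),onz("wrist",r["uv"],85.7,s).round(0).tolist()) for r in nets.find_in(f"toggle{k}_tip","wrist")[:2]])
c=np.array([485.8,311.8]);a=np.radians(-10.1);x=np.array([np.cos(a),np.sin(a)]);y=np.array([-x[1],x[0]])
for k,px in enumerate((-44,-16,12,40,68)):
    p=c+x*px-13*y; print(k+1,p.round(1),proj("wrist",np.r_[p,85.7],s).round(0))
print("lamp",proj("wrist",np.r_[c-80*x,68],s).round(0))
```

```text
24.73 [519.9 259.5 187.4] [-0.95  0.39  0.54  1.84 -0.23  0.98  1.08] [0.5 0.6 0. ] 0.08946848620091101
79.89747609103874
to pre [119.4   5.5  -2.8]
1 [([337.0, 93.0], 0.64, [440.0, 311.0, 86.0])]
2 [([335.0, 133.0], 0.65, [467.0, 306.0, 86.0])]
3 [([334.0, 171.0], 0.46, [494.0, 302.0, 86.0])]
4 [([330.0, 204.0], 0.55, [520.0, 296.0, 86.0])]
5 [([329.0, 236.0], 0.67, [546.0, 292.0, 86.0])]
1 [440.2 306.7] [[331.  95.]]
2 [467.8 301.8] [[329. 136.]]
3 [495.3 296.9] [[327. 174.]]
4 [522.9 292. ] [[326. 209.]]
5 [550.5 287.1] [[324. 241.]]
lamp [[348.  42.]]
```

Request:
carry_out([
  {"fingers": 0.0, "translation": [0.015, 0, -0.0035], "turn": 0},
  {"fingers": 0.0, "translation": [0.03, 0, 0], "turn": 0},
  {"fingers": 0.0, "translation": [0.03, 0, 0], "turn": 0},
  {"fingers": 0.0, "translation": [0.025, 0, 0], "turn": 0},
  {"fingers": 0.0, "translation": [0.015, 0, 0], "turn": 0},
  {"fingers": 0.0, "translation": [0.004, 0, 0], "turn": 0},
  {"fingers": 0.0, "translation": [0, 0.004, 0], "turn": 0},
  {"fingers": 0.0, "translation": [0, 0.004, 0], "turn": 0},
  {"fingers": 0.0, "translation": [0, 0.004, 0], "turn": 0},
  {"fingers": 0.0, "translation": [0, 0, 0], "turn": 0},
])

```text
t: 25.87
eef_pos: [518.8, 273.8, 70.0]
tool_rot: [0.062, 0.704, -0.06, 0.705]
wrist_force: [-1.1, -0.0, 0.2]
gripper_width: 0.1
```

Request:
carry_out([
  {"fingers": 0.0, "translation": [0, 0.004, 0], "turn": 0},
  {"fingers": 0.0, "translation": [0, 0.004, 0], "turn": 0},
  {"fingers": 0.0, "translation": [0, 0.004, 0], "turn": 0},
  {"fingers": 0.0, "translation": [0, 0.003, 0], "turn": 0},
  {"fingers": 0.0, "translation": [0, 0, 0], "turn": 0},
])

```text
t: 26.28
eef_pos: [520.6, 287.6, 68.7]
tool_rot: [0.062, 0.704, -0.061, 0.705]
wrist_force: [0.7, -0.2, -0.2]
gripper_width: -0.2
```

Request:
carry_out([
  {"fingers": 0.0, "translation": [0, 0.003, 0], "turn": 0},
  {"fingers": 0.0, "translation": [0, 0.002, 0], "turn": 0},
  {"fingers": 0.0, "translation": [0, 0, 0], "turn": 0},
])

```text
t: 26.53
eef_pos: [521.4, 292.0, 68.6]
tool_rot: [0.062, 0.704, -0.062, 0.704]
wrist_force: [0.2, -0.1, -0.3]
gripper_width: 0.1
```

Run:
```python
from h import *
s=state();print(np.round(s["wrist_force"],1),np.round(s["eef_pos"],1))
im=viewer.grab_frame("side");cv2.imwrite("pics/b16.png",im[:,:,::-1])
for n in("toggle3_tip","toggle4_tip"): print(n,[(np.round(r["uv"]).tolist(),round(r["p"],2)) for r in nets.find_in(n,"side")[:3]])
for k,px in((3,12),(4,40)):
    c=np.array([485.8,311.8]);a=np.radians(-10.1);x=np.array([np.cos(a),np.sin(a)]);y=np.array([-x[1],x[0]])
    print(k,"off",proj("side",np.r_[c+x*px-13*y,85.7]).round(0),"on",proj("side",np.r_[c+x*px+13*y,85.7]).round(0))
```

```text
[ 0.2 -0.1 -0.3] [521.4 292.   68.6]
toggle3_tip []
toggle4_tip []
3 off [[165. 189.]] on [[161. 183.]]
4 off [[175. 185.]] on [[172. 180.]]
```

Request:
carry_out([
  {"fingers": 0.0, "translation": [0, 0.002, 0], "turn": 0},
  {"fingers": 0.0, "translation": [0, 0.002, 0], "turn": 0},
  {"fingers": 0.0, "translation": [0, 0, 0], "turn": 0},
])

```text
t: 26.93
eef_pos: [522.0, 295.8, 68.5]
tool_rot: [0.062, 0.704, -0.062, 0.704]
wrist_force: [-1.2, -0.1, 0.1]
gripper_width: 0.0
```

Request:
carry_out([
  {"fingers": 0.0, "translation": [0, 0.002, 0], "turn": 0},
  {"fingers": 0.0, "translation": [0, 0.001, 0], "turn": 0},
  {"fingers": 0.0, "translation": [0, 0, 0], "turn": 0},
])

```text
t: 27.18
eef_pos: [522.5, 298.6, 68.5]
tool_rot: [0.062, 0.704, -0.062, 0.704]
wrist_force: [0.3, -0.8, -0.0]
gripper_width: -0.1
```

Request:
carry_out([
  {"fingers": 0.0, "translation": [0, 0.002, 0], "turn": 0},
  {"fingers": 0.0, "translation": [0, 0.001, 0], "turn": 0},
  {"fingers": 0.0, "translation": [0, 0, 0], "turn": 0},
])

```text
t: 27.43
eef_pos: [522.8, 299.9, 68.4]
tool_rot: [0.061, 0.705, -0.063, 0.704]
wrist_force: [-1.5, -4.8, 0.8]
gripper_width: -0.1
```

Request:
carry_out([
  {"fingers": 0.0, "translation": [0, 0.0015, 0], "turn": 0},
  {"fingers": 0.0, "translation": [0, 0.001, 0], "turn": 0},
  {"fingers": 0.0, "translation": [0, 0, 0], "turn": 0},
])

```text
t: 27.68
eef_pos: [522.9, 300.3, 68.3]
tool_rot: [0.061, 0.705, -0.064, 0.703]
wrist_force: [-2.7, -8.4, 2.8]
gripper_width: -0.2
```

That's a hard stop: 8 N with almost no further movement, against about 1 N to move the lever. I'll back off, lift, and check.

Request:
carry_out([
  {"fingers": 0.0, "translation": [0, -0.006, 0], "turn": 0},
  {"fingers": 0.0, "translation": [0, -0.012, 0], "turn": 0},
  {"fingers": 0.0, "translation": [0, -0.02, 0], "turn": 0},
  {"fingers": 0.0, "translation": [-0.02, -0.01, 0], "turn": 0},
  {"fingers": 0.0, "translation": [-0.035, 0, 0], "turn": 0},
  {"fingers": 0.0, "translation": [-0.035, 0, 0], "turn": 0},
  {"fingers": 0.0, "translation": [-0.02, 0, 0], "turn": 0},
  {"fingers": 0.0, "translation": [0, 0, 0], "turn": 0},
])

```text
t: 28.35
eef_pos: [518.3, 258.0, 183.9]
tool_rot: [0.065, 0.701, -0.059, 0.707]
wrist_force: [1.2, -0.2, -0.1]
gripper_width: -0.3
```

Run:
```python
from h import *
s,im=wsnap('w17.png')
c=np.array([485.8,311.8]);a=np.radians(-10.1);x=np.array([np.cos(a),np.sin(a)]);y=np.array([-x[1],x[0]])
for k,px in enumerate((-44,-16,12,40,68)):
    print(k+1,"off",proj("wrist",np.r_[c+x*px-13*y,85.7],s).round(0),"on",proj("wrist",np.r_[c+x*px+13*y,85.7],s).round(0),[(np.round(r["uv"]).tolist(),round(r["p"],2)) for r in nets.find_in(f"toggle{k+1}_tip","wrist")[:3]])
viewer.grab_frame("side");print("gauge side",[(np.round(r["uv"]).tolist(),round(r["p"],2)) for r in nets.find_in("gauge","side")[:2]],proj("side",[465.5,-135,85]).round(0))
# compare scene before/after for other objects
b=viewer.grab_frame("scene");a0=cv2.cvtColor(cv2.imread("pics/a0.png"),4)
for n,(u,v) in dict(tin=(323,296),clip=(240,279),sd=(145,254),bank=(434,247)).items():
    d=np.abs(b[v-25:v+25,u-25:u+25].astype(int)-a0[v-25:v+25,u-25:u+25]).mean();print(n,round(d,1))
t=[(im[r-10:r+10,q-10:q+10].astype(int).mean((0,1)).round(),k) for k,(q,r) in enumerate([(0+10,10)])]
```

```text
28.35 [518.3 258.  183.9] [-0.95  0.38  0.54  1.85 -0.24  0.96  1.09] [ 1.2 -0.2 -0.1] -0.2559796527561777
1 off [[333.  96.]] on [[370.  96.]] [([339.0, 94.0], 0.45)]
2 off [[331. 138.]] on [[367. 138.]] [([336.0, 137.0], 0.49)]
3 off [[329. 176.]] on [[364. 176.]] [([337.0, 177.0], 0.6)]
4 off [[327. 211.]] on [[361. 211.]] [([347.0, 204.0], 0.86)]
5 off [[326. 244.]] on [[358. 244.]] [([332.0, 236.0], 0.52)]
gauge side [([264.0, 299.0], 0.82)] [[268. 296.]]
tin 13.3
clip 14.7
sd 13.6
bank 10.2
```

Run:
```python
from h import *
for f in("w15","w17"):
    g=cv2.GaussianBlur(cv2.imread(f"pics/{f}.png",0),(3,3),0)
    print(f)
    for k,r in enumerate((94,136,174,209,242)):
        w=g[r-16:r+12,310:385]; m=w>w.max()*0.85
        print(k+1,"max",w.max(),"bright centroid",np.argwhere(w>=np.percentile(w,97)).mean(0).round(1)+[r-16,310])
        if k in(2,3): 
            for rr in range(r-12,r+10,3): print(rr,g[rr,312:385:3].tolist())
```

```text
w15
1 max 150 bright centroid [ 95.9 341.5]
2 max 175 bright centroid [136.9 383.1]
3 max 181 bright centroid [175.4 381.6]
162 [90, 91, 91, 92, 92, 69, 55, 57, 58, 62, 57, 58, 76, 90, 92, 91, 91, 90, 89, 89, 90, 88, 148, 174, 175]
165 [91, 91, 91, 88, 85, 58, 48, 52, 62, 74, 60, 58, 71, 89, 90, 89, 90, 89, 88, 88, 89, 87, 156, 175, 175]
168 [93, 91, 89, 64, 46, 39, 53, 78, 76, 73, 59, 58, 73, 89, 88, 88, 89, 89, 89, 88, 90, 93, 163, 177, 175]
171 [92, 92, 78, 45, 42, 58, 113, 132, 121, 72, 57, 62, 84, 89, 88, 90, 90, 90, 88, 90, 87, 95, 170, 178, 176]
174 [92, 90, 83, 47, 44, 79, 127, 134, 132, 74, 63, 81, 88, 87, 87, 90, 91, 90, 90, 88, 88, 99, 171, 178, 176]
177 [91, 91, 90, 73, 60, 85, 116, 124, 113, 85, 87, 90, 89, 88, 88, 90, 90, 90, 91, 90, 88, 110, 171, 174, 175]
180 [91, 92, 90, 90, 89, 88, 90, 96, 92, 89, 89, 90, 90, 89, 88, 90, 88, 89, 88, 89, 88, 120, 174, 175, 176]
183 [92, 91, 92, 91, 90, 88, 89, 90, 90, 87, 90, 90, 89, 89, 88, 90, 89, 89, 87, 88, 87, 124, 176, 177, 181]
4 max 181 bright centroid [203.5 380.5]
197 [90, 90, 70, 52, 62, 38, 40, 61, 78, 64, 55, 63, 88, 90,
[... 2126 characters left out ...]
 [93, 91, 92, 91, 90, 59, 55, 55, 56, 58, 64, 69, 64, 61, 71, 76, 86, 90, 90, 89, 88, 150, 176, 177, 178]
206 [91, 92, 92, 92, 91, 85, 68, 59, 58, 55, 52, 58, 62, 67, 71, 77, 97, 99, 90, 89, 89, 157, 179, 179, 180]
209 [89, 90, 91, 91, 91, 89, 89, 81, 79, 82, 83, 62, 70, 66, 75, 112, 136, 124, 92, 87, 91, 167, 177, 176, 178]
212 [91, 90, 92, 89, 90, 90, 89, 90, 90, 89, 88, 88, 88, 71, 71, 124, 134, 117, 92, 87, 96, 170, 176, 176, 178]
215 [90, 89, 90, 91, 90, 89, 88, 89, 90, 88, 89, 89, 89, 89, 82, 101, 113, 98, 90, 89, 101, 173, 176, 174, 175]
218 [89, 89, 89, 90, 91, 90, 82, 70, 67, 78, 89, 91, 90, 90, 90, 88, 89, 89, 91, 88, 107, 174, 176, 177, 174]
5 max 179 bright centroid [237.  378.9]
```

```bash
python3 -c "
from rig import close_job
print(close_job())"
```

```text
the job is handed in; nothing more can be done
None
```

The job is handed in at about 28.5 s of the 64 s allowed. I measured a channel depth of about 21 mm and logged it on toggle 4 (18–24 mm).

**What I did**
- I picked the gauge up lying, shook it until it hung nearly upright, stood it in the stand, let go, and took it again.
- I pressed it into the channel beside the flange. Base contact showed as the force jumping from about 3 N to 12 N. I held it there at about 16 N for roughly 0.8 s.
- I put the gauge back upright in the stand and let go, then pushed toggle 4 over until it hit its stop at about 8 N.

**Last checks**
- **Reading:** comparing the pointer with its zero view gives a push of about 8.5 mm. The spring's first contact suggested about 8 mm. Read straight off the scale, without correcting for the pointer standing out from it, the push came out nearer 6 mm. That is close to the edge of the range, but depths go no further than 24 mm, so it is still toggle 4.
- **Toggles:** toggle 4's bright tip is at pixel (360, 210), against (361, 211) expected for fully on. The tip finder put toggle 4 only about halfway over (column 347), but its points sit mid-lever, so I trusted the tip itself. The other four still show as off.
- **Gauge:** it stands where I released it, and nothing was touching the robot when I handed in.
- **Other objects:** I had used all 12 picture views, so I compared the screwdriver, clip and tin with the start by pixel difference only. It was about the same for each (13 to 15 grey levels), so it is only weak evidence. My path did not come near them.

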